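# Brake the inspection stage, inspect the blades, clear it

## Task

Pull the stage brake's lever with the orange ball all the way up until it latches in its last notch, then put every blade holder upright on the black inspection stage, its middle inside the white ring, and let go of it. With all of them there, turn the lamp isolator's red handle to on, let the lamp burn for three seconds and turn it back to off; then move every blade holder to the blue mat and, once the stage is clear, hold the red release button down until the brake lever has dropped right back. Keep the brake latched until then, and leave the scraper, lens cap and bottle alone.

Things in the scene. Friction and masses are not known exactly. Their poses are not given: they have to be found in the camera images.
- holder1_c (a point): centre, 20 mm above the underside, of a blade holder: a cream foot 80 long (its x) x 40 wide (its y) x 10 mm high; on it, centred, an upright black grip bar 60 long (x) x 14 thick (y), from 10 to 40 mm above the underside, with a steel blade clamped in it, its edge up, showing to 46 mm; 0.13 to 0.25 kg; z up. Best pinched across the 14 mm bar from above. It starts standing on its foot on the bench. Two or three of the three holders are present
- holder2_c (a point): centre of the second blade holder, just the same
- holder3_c (a point): centre of the third blade holder, just the same
- holder1: the same blade holder, at the centre of its underside
- holder2: second blade holder, at the centre of its underside
- holder3: third blade holder, at the centre of its underside
- stage_top (a point): centre of the top face of the round black inspection stage, a fixed disc of 220 mm diameter, its top 35 mm above the bench; the painted white ring on it has a radius of 85 mm about this point. There is room for three blade holders side by side 60 mm apart. z up
- mat_top (a point): centre of the top face of the blue mat, fixed, 130 (its x) x 220 (its y) x 3 mm thick, lying on the bench
- brake_hinge (a point): the lever's hinge on the fixed cream brake base, 70 mm above the bench. The hinge line is this frame's y; z is up. The lever leans towards +x (away from the robot) at rest and is pulled up and over towards -x. The base spans x from -125 to +65 mm and y +-38 mm of this point; two cheek plates up to 88 mm above the bench stand either side of the hinge. The release button stands at x = -100 mm
- lever_knob (a point): centre of the orange ball grip at the lever's end, 38 mm diameter (can be pinched from above with the fingers either side of it along the hinge line, the lever rod of 14 mm being between them; it turns between the fingers as the lever swings, so grip it lightly, 20 to 30 N). It is 120 mm from the hinge; in the hinge's frame it is at x = 120 sin(a), z = 120 cos(a) mm with a = 65 degrees minus the lever's angle
- brake_lever (a joint): angle of the brake lever in rad: 0 at rest (leaning 65 degrees from upright), grows as it is pulled up; ratchet notches hold it at 0.25, 0.50, 0.75 and (last) 1.00; hard stop at 1.09, so pull it to about 1.06 to 1.09 and let go. A spring pulls it back with 0.2 to 0.3 N m plus its weight and the ratchet (3 to 4 N at the grip). It falls to 0 when the release button is held down for about a second
- button_top (a point): centre of the top of the red release button, 28 mm diameter, 64 mm above the bench on the brake base; pushed straight down. Sprung: 1.7 N at first, 3.9 N at its full travel of 8 mm; the lever is let go past about 2 to 4 mm. Only a held press drops the lever all the way: a short tap may let it catch in a lower notch
- handle_grip (a point): centre of the red bar handle of the lamp isolator, on its turning axis, 57 mm above the bench; bar 80 long (its x, the end with the white mark at +x) x 20 wide x 30 mm high, top 72 mm above the bench. It turns about the vertical on a fixed grey box 90 x 90 x 35 mm with a yellow face. Red dot on the box: off; green dot: on (the white mark points at it)
- isolator_handle (a joint): angle of the isolator handle in rad: 0 = off (as at the start), 1.3 = on (end stops); it grows clockwise as seen from above, turning the bar's x axis. Spring detents hold it at both ends: about 0.12 N m to leave or enter an end, free between
- scraper: bystander: a scraper with a black handle and steel blade, 200 mm long, lying on the bench; not to be moved
- lens_cap: bystander: a flat black round lens cap, 74 mm diameter, 14 mm high; not to be moved
- cleaner: bystander: a white bottle with blue cap, 60 mm diameter, 150 mm tall; not to be moved
Mind the look-alikes: they are no part of the job. Leave any green or pink look-alike of the holder2 alone.

How it is judged:
By the outcome, as a careful person would: the job done as asked, in the order asked, and still so for the second after the job is handed in, with the robot touching nothing.
Of holder1, holder2, holder3 only 2 to 3 are there at a start; the rules pass over those that are not, and their reading is None.
At some moment in a run one of holder1, holder2, holder3 may be knocked a few centimetres aside while the robot is not near it.
It also fails if it takes over 210 s, if anything falls off the work surface, if the arm or the gripper's body presses on something with over 40 N, if the wrist force passes 120 N, or if a joint passes its speed limit or range.

## Robot

A 6-joint arm with a two-finger parallel gripper is mounted at the origin on the work surface. World frame = base frame: x ahead of the robot, y to its left, z up, the work surface at z = 0. Lengths are in m, angles in rad, forces in N, time in s.
With the tool pointing down it reaches from about 0.275 to 0.85 m from the base axis. Payload 19 kg.
Tool frame: the origin (TCP) lies midway between the tips of the shut fingers; the grasp point (between the pads) lies 19 mm behind it; z points along the fingers, y is the direction in which the jaws open and shut (so a half turn about z gives the same grasp; the last joint's range is limited). The gripper opens to 85 mm and grips with 20 to 120 N. Pads are 22 mm wide; open, the fingers measure 114 mm over their backs; the gripper's body (76 mm by 85 mm) begins 54 mm behind the grasp point. The pads swing forward as they close: fully open they stand 13 mm farther back than shut.
Start: joints at [1.181, 0.15, 1.437, -0, 1.554, -0.134], TCP at [0.145, 0.556, 0.231] pointing down, gripper open.
Joint ranges: [-2.8, 2.8], [-0.68, 2.1], [0.12, 2.68], [-1.39, 4.53], [0.16, 2.79], [-2.81, 2.81]. Speed limits (rad/s): [1.89, 1.89, 2.22, 3.01, 3.01, 3.01].

## Interface

Orientations are given as a rotation vector (axis times angle).
In Python, from cell import arm, get_image, camera_params gives the robot as it stands.
- The arm moves only by the tool send_rows, never from a script. Its argument "steps" is a list of rows, each an object with "grip": the closure, from -1 (fully open) to 1 (shut); "xyz": the shift along the world's x, y, z in m, a list of three; "turn": the turn about the world's z in degrees. In form: [{"grip": grip, "xyz": [tx, ty, tz], "turn": turn}, ...]. A call has 1 to 12 rows; each row shifts and turns the pose as measured when the row begins; what a row does not reach is not made up. A row lasts 1/8 s, in which the tool goes at most 62.5 mm and 10.7 degrees, less where a joint would pass 70% of its speed; a pose out of reach is approached as far as the arm can. A call is refused whole if a number of a shift passes 0.0625 or a number of a turn 10.7, either way. A call with a gripper value outside its range is refused whole. The fingers move at their own pace and stop on an object; "squeeze" is the grip in N (left out, the last holds). Time passes only in rows, so rows that do not move let the fingers close. It gives the time, the measured TCP pose, the force and the opening at its end, in the units of the state.
- arm.read_state(): the state, without advancing time (a new reading comes with each control period).
- get_image(name): name is "side" or "top" or "wrist"; returns (picture, depth): 384x512x3 uint8, red, green, blue; 384x512 float32, m along the optical axis (not along the pixel's ray), 0 where there is no reading.
- camera_params(name): a dict with "camera_matrix" (3x3 intrinsics, pixels), "xyz" and "rotation" of the camera in the world. Camera axes: x right, y down, z forward; pixel columns grow to the right and rows downward; lengths in m; the calibration is good to about 2 mm. A picture is of the moment at which its call begins: read the wrist's pose just before it. camera_params takes no time and is no camera call; for the wrist camera it gives the pose at the moment of the call.
- arm.close_job(): hands the job in, once; it reports no verdict.
The state is a dict: "t": time; "joints": joint angles; "dq": joint speeds; "joint_efforts": joint torques, N m; "eef_pos": TCP position; "ee_rot": TCP orientation; "force": force on the tool from outside, world axes, zero at the start; "torque": the same for the moment, N m; "grip_width": finger opening in m.
Only numpy, scipy, OpenCV 4.12 (cv2) and the standard library are available. Lean on these libraries where they do the work, as an engineer would, in place of code of your own. Each camera call takes 0.05 s, during which the arm holds its last target.

## Working session

There is one attempt and no reset: what is moved stays moved. The work goes in short steps, Python scripts to look and compute and a tool call to move; the robot and the scene stay as the last step left them, time stands still between calls to the robot, and variables do not carry over. Pictures are saved under pics/ and viewed, and the job is handed in when it is done.

Besides the shell and the picture viewer there is one more tool, called after "Emit:" as name(argument=value, ...), one argument or row to a line, values as JSON. send_rows: Moves the arm, as the interface text tells. Its arguments: {"type":"object","properties":{"steps":{"type":"array"},"squeeze":{"type":"number"}},"required":["steps"]}

```bash
mkdir -p pics; ls; cat > h.py <<'E'
import numpy as np, cv2
from cell import arm, get_image, camera_params
def snap(name,fn):
    im,d=get_image(name); cv2.imwrite('pics/'+fn+'.png',cv2.cvtColor(im,cv2.COLOR_RGB2BGR)); p=camera_params(name); np.savez('pics/'+fn+'.npz',im=im,d=d,K=p['camera_matrix'],t=p['xyz'],R=np.array(p['rotation'])); return im,d
def load(fn):
    return np.load('pics/'+fn+'.npz')
def rot(f):
    R=f['R']
    return R if R.shape==(3,3) else cv2.Rodrigues(R)[0]
def px(f,u,v,z=None):
    """world pt: by depth, or on plane z"""
    r=np.linalg.inv(f['K'])@np.array([u,v,1.]); 
    R=rot(f); t=f['t']
    if z is None: s=np.median(f['d'][int(v)-1:int(v)+2,int(u)-1:int(u)+2])
    else: s=(z-t[2])/(R@r)[2]
    return t+R@(r*s)
def cloud(f):
    v,u=np.mgrid[0:384,0:512]; r=np.stack([u,v,np.ones_like(u)],-1)@np.linalg.inv(f['K']).T
    return f['t']+(r*f['d'][...,None])@rot(f).T
E
python3 - <<'E'
from h import *
print(arm.read_state())
for n in ('top','side','wrist'):
    snap(n,n+'0'); print(camera_params(n))
E
```

```text
pics
{'t': 0.0, 'joints': array([ 1.18102476e+00,  1.51000864e-01,  1.43802322e+00, -1.19524903e-05,
        1.55381719e+00, -1.33987729e-01]), 'dq': array([ 0.00077079, -0.00034256, -0.00021336,  0.00143664, -0.00072766,
       -0.00043036]), 'joint_efforts': array([ 1.12657941e-03, -7.13044095e+01, -5.70876431e+01, -1.39373246e-04,
        8.79587227e-03,  7.23228572e-05]), 'eef_pos': array([0.14539749, 0.55605512, 0.23067089]), 'ee_rot': array([-4.00649760e-01, -3.11562547e+00,  1.89911746e-03]), 'force': array([-0.34165849,  0.33402855, -0.26362649]), 'torque': array([0.02131396, 0.04227967, 0.0303287 ]), 'grip_width': 0.08532899153285729}
{'camera_matrix': array([[374.80213013,   0.        , 253.3022477 ],
       [  0.        , 374.80213013, 200.36058249],
       [  0.        ,   0.        ,   1.        ]]), 'xyz': array([ 0.33993265, -0.0105535 ,  1.36836549]), 'rotation': array([-2.13080592,  2.13069686, -0.13992829])}
{'camera_matrix': array([[422.18532722,   0.        , 260.41926925],
       [  0.        , 422.18532722, 187.49217152],
       [  0.        ,   0.        ,   1.        ]]), 'xyz': array([-0.15862898, -0.68228123,  1.07195447]), 'rotation': array([-2.21413673,  0.89464518, -0.39069564])}
{'camera_matrix': array([[265.83535592,   0.        , 258.66660895],
       [  0.        , 265.83535592, 192.09243212],
       [  0.        ,   0.        ,   1.        ]]), 'xyz': array([0.07826356, 0.57494084, 0.37435062]), 'rotation': array([2.30325858, 1.77832011, 0.24778436])}
```

View pics/top0.png

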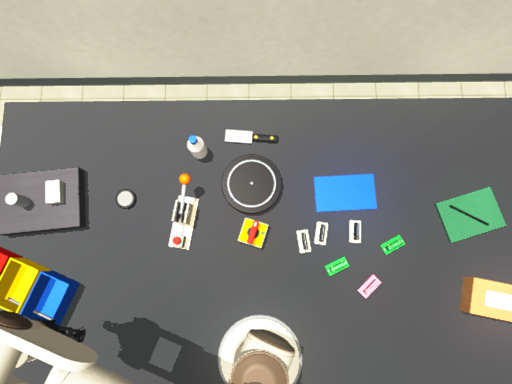

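View pics/side0.png

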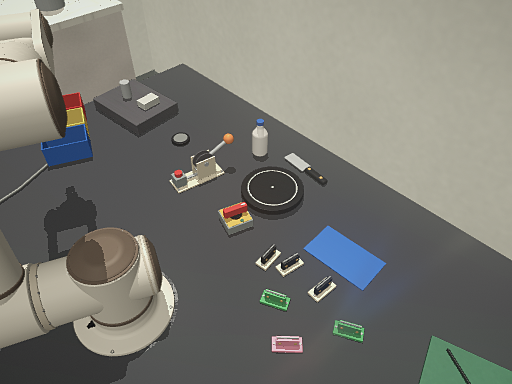

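View pics/wrist0.png

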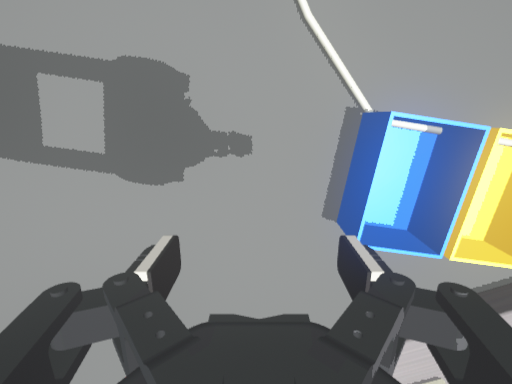

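The top view shows three cream holders (304,241), (321,233) and (355,231). The stage is at (251,183), the mat at (345,193), the isolator at (254,233), the knob at (184,179) and the button at (177,240). I'll enlarge the crops.

```bash
python3 - <<'E'
from h import *
f=load('top0'); im=f['im'][:,:,::-1]
cv2.imwrite('pics/c1.png',cv2.resize(im[155:260,160:285],None,fx=6,fy=5.7,interpolation=cv2.INTER_CUBIC))
cv2.imwrite('pics/c2.png',cv2.resize(im[165:265,280:385],None,fx=6,fy=6,interpolation=cv2.INTER_CUBIC))
C=cloud(f)
hsv=cv2.cvtColor(f['im'],cv2.COLOR_RGB2HSV)
def blob(mask,name,z):
    n,l,s,c=cv2.connectedComponentsWithStats(mask.astype(np.uint8))
    for i in range(1,n):
        if s[i,4]>15: print(name,c[i].round(1),s[i,4],px(f,*c[i],z).round(4), cv2.minAreaRect(np.argwhere(l==i)[:,::-1].astype(np.float32)))
H,S,V=hsv[...,0],hsv[...,1],hsv[...,2]
blob((H>8)&(H<18)&(S>180)&(V>150),'orange',.12)
blob(((H<5)|(H>175))&(S>150)&(V>120),'red',.07)
blob((H>100)&(H<120)&(S>150)&(V>100),'blue',.003)
m=(S<70)&(V>150); m[:,:280]=0;m[:210]=0;m[260:]=0;m[:,380:]=0
blob(m,'cream',.01)
# stage depth mask
z=C[...,2]; m=(abs(z-.035)<.012); m[:,:215]=0;m[:,285:]=0;m[:150]=0;m[214:]=0
blob(m,'stage',.035)
m=(z>.006)&(z<.06); m[:,:280]=0;m[:,385:]=0;m[:210]=0;m[260:]=0
blob(m,'hold',.02)
E
```

```text
orange [185.9 179.6] 32 [0.6059 0.2487 0.12  ] ((184.83078002929688, 179.45384216308594), (8.310325622558594, 10.666986465454102), 60.2551155090332)
red [252.3 232.9] 99 [0.4276 0.0226 0.07  ] ((252.6000213623047, 231.20001220703125), (6.324555397033691, 22.135942459106445), 18.434947967529297)
red [176.5 240. ] 41 [0.4028 0.2855 0.07  ] ((176.50001525878906, 240.00003051757812), (6.363961219787598, 6.363960266113281), 45.0)
red [  4.8 257.1] 184 [0.3431 0.8834 0.07  ] ((9.5, 259.5), (25.0, 19.0), 90.0)
blue [344.7 192.5] 2145 [ 0.5806 -0.3155  0.003 ] ((344.8876953125, 192.47845458984375), (35.445343017578125, 61.18342971801758), 86.8201675415039)
blue [ 51.  295.6] 1460 [0.2069 0.7467 0.003 ] ((49.10858917236328, 298.23211669921875), (39.70307540893555, 53.622589111328125), 25.64100456237793)
blue [ 32.4 315.9] 20 [0.1364 0.8082 0.003 ] ((32.5, 316.0), (2.0, 9.0), 90.0)
cream [354.6 230.8] 222 [ 0.4391 -0.3441  0.01  ] ((355.0, 231.0), (24.0, 12.0), 90.0)
cream [320.6 232.5] 229 [ 0.433 -0.222  0.01 ] ((320.861572265625, 232.6077423095703), (12.527507781982422, 23.070459365844727),
[... 176 characters left out ...]
age [251.4 183.6] 2801 [0.6084 0.0273 0.035 ] ((251.5, 183.5), (59.0, 59.0), 90.0)
hold [354.8 231.4] 234 [ 0.4364 -0.3426  0.02  ] ((353.5, 231.5), (23.0, 13.0), 90.0)
hold [321. 233.] 233 [ 0.4305 -0.2219  0.02  ] ((320.9923095703125, 233.0615692138672), (11.163125038146973, 21.954147338867188), 7.125016689300537)
hold [303.5 241. ] 235 [ 0.402 -0.159  0.02 ] ((303.58111572265625, 240.98651123046875), (22.193862915039062, 11.014732360839844), 80.53767395019531)
hold [382.8 246.7] 25 [ 0.3822 -0.439   0.02  ] ((383.29998779296875, 247.1000213623047), (7.602630615234375, 4.0249223709106445), 63.43495178222656)
hold [342.4 258.2] 16 [ 0.3415 -0.295   0.02  ] ((342.0, 258.0), (2.0, 6.0), 90.0)
```

View pics/c1.png

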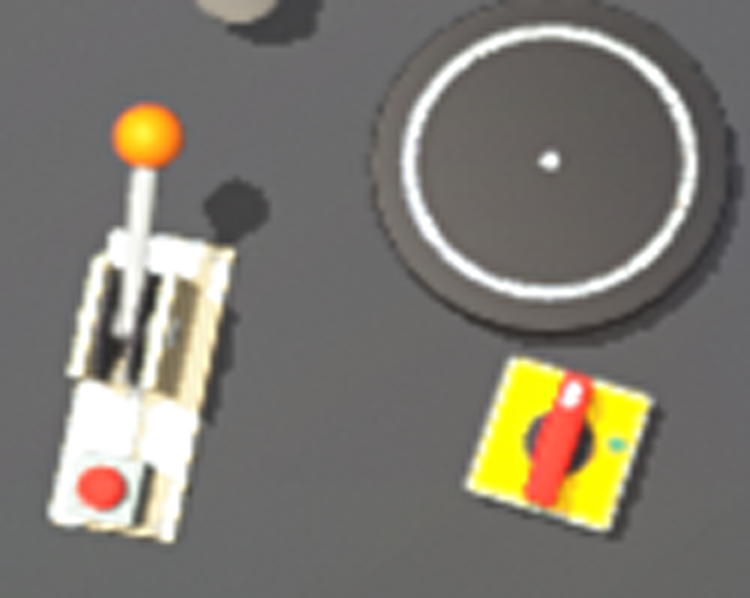

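View pics/c2.png

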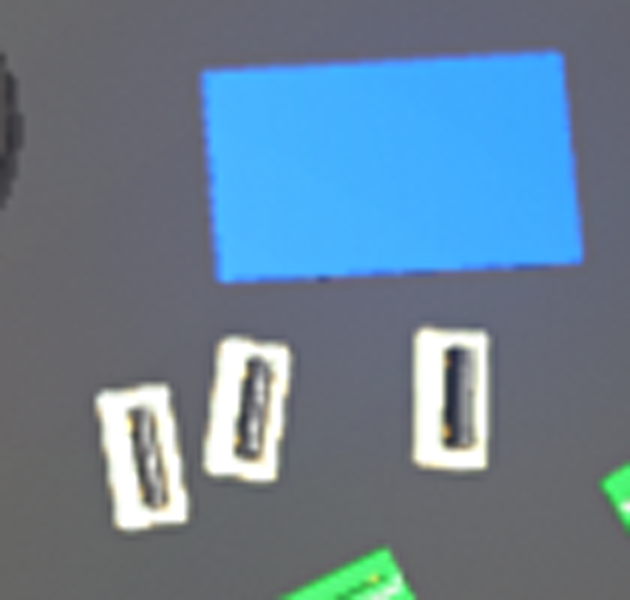

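```bash
python3 - <<'E'
from h import *
f=load('top0')
def c1(u,v,z): return px(f,160+(u+.5)/6-.5,155+(v+.5)/5.7-.5,z)
def c2(u,v,z): return px(f,280+(u+.5)/6-.5,165+(v+.5)/6-.5,z)
k=c1(147,135,.1207); b=c1(102,488,.064); print('knob',k,'button',b,'dist',np.linalg.norm((k-b)[:2]),'yaw',np.degrees(np.arctan2(*(k-b)[1::-1])))
d=(k-b)/np.linalg.norm((k-b)[:2]); print('hinge',b+d*.1, k-d*.1088)
print('stage',c1(550,160,.035))
h1=c1(578,376,.072);h2=c1(540,505,.072);print('handle',(h1+h2)/2,h1-h2,'yaw',np.degrees(np.arctan2(*(h1-h2)[1::-1])))
bx=[c1(*p,.035) for p in((513,358),(651,402),(607,528),(467,487))];print('box',np.mean(bx,0),'dot',c1(617,443,.035))
mt=[c2(*p,.003) for p in((203,71),(562,52),(581,263),(219,283))];m=np.mean(mt,0);print('mat',m,'yaw',np.degrees(np.arctan2(*((mt[0]+mt[1])-(mt[2]+mt[3]))[1::-1])), [np.linalg.norm(mt[i]-mt[i-1]) for i in range(4)])
for n,q in dict(A=((97,393),(167,384),(187,520),(117,530)),B=((222,337),(290,346),(274,481),(206,471)),C=((414,328),(488,330),(486,468),(413,467))).items():
    P=[c2(*p,.01) for p in q]; print(n,np.mean(P,0),'yaw',np.degrees(np.arctan2(*((P[0]+P[1])-(P[2]+P[3]))[1::-1])),np.linalg.norm(P[0]-P[1]),np.linalg.norm(P[1]-P[2]))
s=arm.read_state(); R=cv2.Rodrigues(s['ee_rot'])[0]; print(R.round(3))
# side knob check
g=load('side0')
print(px(g,228,139), px(g,272,187), px(g,179,175))
E
python3 - <<'E'
import sys; sys.path.insert(0,'.')
import os; os.chdir('.')
from h import *
g=load('side0'); im=g['im'][:,:,::-1]
cv2.imwrite('pics/c3.png',cv2.resize(im[120:310,150:350],None,fx=4,fy=3.1,interpolation=cv2.INTER_CUBIC))
E
```

```text
knob [0.61034741 0.2548511  0.1207    ] button [0.40247958 0.28647981 0.064     ] dist 0.2102603443137448 yaw -8.651637158193212
hinge [0.5013417  0.27143717 0.09096657] [0.50278542 0.27121749 0.09136037]
stage [0.61190547 0.02778344 0.035     ]
handle [0.4311301  0.02102571 0.072     ] [ 0.07814116 -0.02173675  0.        ] yaw -15.545121644957375
box [0.4317326  0.02171044 0.035     ] dot [ 0.43200573 -0.01237335  0.035     ]
mat [ 0.58117892 -0.31549917  0.003     ] yaw 2.6143525619070767 [np.float64(0.13223011160607473), np.float64(0.22127896094614072), np.float64(0.13141081253075484), np.float64(0.2199105936553659)]
A [ 0.40377334 -0.15917519  0.01      ] yaw 7.308108700818828 0.04250078492800281 0.08182467917697545
B [ 0.43251937 -0.22326397  0.01      ] yaw -8.218136920613794 0.04110429603160078 0.08179121946244183
C [ 0.43885482 -0.3443157   0.01      ] yaw -2.8722612421534373 0.04432141491705484 0.08284876312579939
[[-0.967  0.253 -0.   ]
 [ 0.253  0.967 -0.001]
 [ 0.    -0.001 -1.   ]]
[0.60034323 0.24045339 0.1308825 ] [0.61138778 0.02650371 0.0359796 ] [0.40036307 0.27543992 0.06003465]
```

View pics/c3.png

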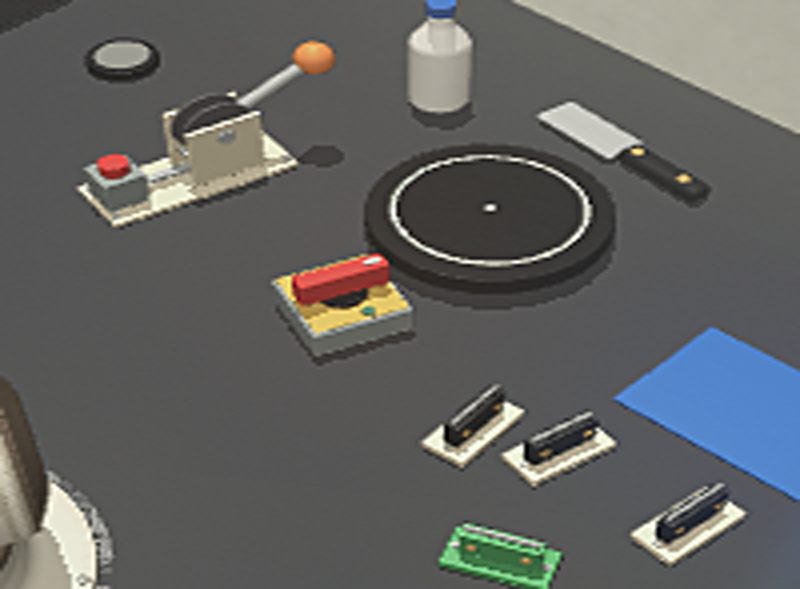

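Emit:
send_rows(
  steps=[
    {"grip": -1,"xyz": [0.05,-0.033,0],"turn": 1},
    {"grip": -1,"xyz": [0.05,-0.033,0],"turn": 1},
    {"grip": -1,"xyz": [0.05,-0.033,0],"turn": 1},
    {"grip": -1,"xyz": [0.05,-0.033,0],"turn": 1},
    {"grip": -1,"xyz": [0.05,-0.033,0],"turn": 1},
    {"grip": -1,"xyz": [0.05,-0.033,0],"turn": 1},
    {"grip": -1,"xyz": [0.05,-0.033,0],"turn": 0},
    {"grip": -1,"xyz": [0.05,-0.033,0],"turn": 0},
    {"grip": -1,"xyz": [0.04,-0.02,0],"turn": 0},
    {"grip": -1,"xyz": [0,0,0],"turn": 0},
  ],
  squeeze=25,
)

```text
t: 1.4
eef_pos: [0.5965, 0.2598, 0.2278]
ee_rot: [-0.227, -3.13, 0.004]
force: [-0.7, -0.4, -0.7]
grip_width: 0.0857
```

```bash
python3 - <<'E'
from h import *
snap('wrist','w1'); snap('side','s1')
print(arm.read_state()['eef_pos'])
f=load('w1'); hsv=cv2.cvtColor(f['im'],cv2.COLOR_RGB2HSV)
H,S,V=[hsv[...,i] for i in range(3)]
m=((H>6)&(H<20)&(S>150)&(V>100)).astype(np.uint8)
n,l,s,c=cv2.connectedComponentsWithStats(m)
for i in range(1,n):
    if s[i,4]>50:
        print(c[i],s[i],px(f,*c[i],.1207)); 
        P=cloud(f)[l==i]; print(np.median(P,0),P.max(0),P.min(0))
E
```

```text
[0.59440887 0.26154942 0.22842272]
[254.32231405 203.74517906] [237 188  38  37 726] [0.60845167 0.2550566  0.1207    ]
[0.60220807 0.25442237 0.13295494] [0.64689452 0.27607023 0.37174213] [0.52704768 0.23814351 0.00160147]
```

View pics/w1.png

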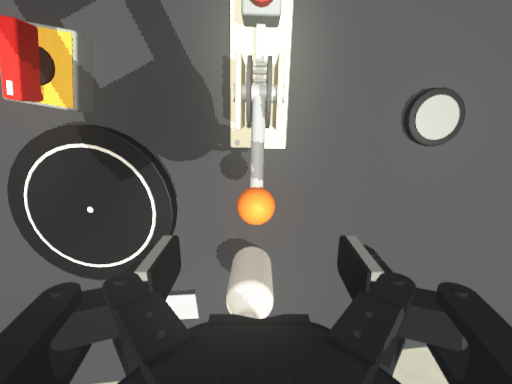

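Emit:
send_rows(
  steps=[
    {"grip": -1,"xyz": [0.0145,-0.0065,-0.03],"turn": 0},
    {"grip": -1,"xyz": [0,0,-0.04],"turn": 0},
    {"grip": -1,"xyz": [0,0,-0.03],"turn": 0},
    {"grip": -1,"xyz": [0,0,-0.02],"turn": 0},
    {"grip": -1,"xyz": [0,0,0],"turn": 0},
  ],
)

```text
t: 2.12
eef_pos: [0.6041, 0.2599, 0.1073]
ee_rot: [-0.213, -3.133, 0.001]
force: [0.5, 0.2, -0.2]
grip_width: 0.0852
```

Emit:
send_rows(
  steps=[
    {"grip": -1,"xyz": [0.005,-0.004,-0.007],"turn": 0},
    {"grip": -1,"xyz": [0,0,0],"turn": 0},
    {"grip": 0.3,"xyz": [0,0,0],"turn": 0},
    {"grip": 0.5,"xyz": [0,0,0],"turn": 0},
    {"grip": 0.5,"xyz": [0,0,0],"turn": 0},
    {"grip": 0.5,"xyz": [0,0,0],"turn": 0},
  ],
  squeeze=25,
)

```text
t: 2.88
eef_pos: [0.6097, 0.2543, 0.1044]
ee_rot: [0.213, 3.132, -0.005]
force: [-1.3, 3.1, -2.8]
grip_width: 0.0367
```

```bash
python3 - <<'E'
from h import *
snap('wrist','w2'); print(arm.read_state())
# waypoints
b=np.radians(-8.65)
for q in np.arange(0,1.1,.109):
    a=np.radians(65)-q; p=np.array([.12*np.sin(a),.12*np.cos(a)])
    print(round(q,3),p-np.array([.12*np.sin(np.radians(65)),.12*np.cos(np.radians(65))]))
E
```

```text
{'t': 2.925, 'joints': array([ 0.28068824,  0.3930566 ,  1.39183395, -0.00383617,  1.35576465,
       -1.15362757]), 'dq': array([ 0.00344719,  0.00041766, -0.00010124,  0.00230306, -0.00697835,
       -0.0002327 ]), 'joint_efforts': array([  0.97979017, -90.07836342, -55.22386193,   0.46695136,
        -0.82287574,  -0.15410717]), 'eef_pos': array([0.60971331, 0.2544502 , 0.10426037]), 'ee_rot': array([ 0.21278984,  3.13220645, -0.00502597]), 'force': array([-2.00152957, -4.1338393 ,  1.86964683]), 'torque': array([-0.77343702,  0.45083291, -0.17059865]), 'grip_width': 0.036773997671284246}
0.0 [0. 0.]
0.109 [-0.00616234  0.01153008]
0.218 [-0.0135424   0.02232136]
0.327 [-0.02205258  0.03224577]
0.436 [-0.03159188  0.0411855 ]
0.545 [-0.04204707  0.04903446]
0.654 [-0.05329405  0.05569948]
0.763 [-0.06519934  0.06110144]
0.872 [-0.07762162  0.06517624]
0.981 [-0.09041345  0.06787551]
1.09 [-0.10342301  0.06916721]
```

View pics/w2.png

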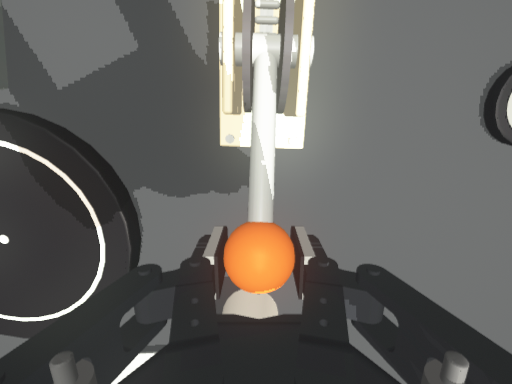

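Emit:
send_rows(
  steps=[
    {"grip": 0.5,"xyz": [-0.0061,0.0009,0.0115],"turn": 0},
    {"grip": 0.5,"xyz": [-0.0073,0.0011,0.0108],"turn": 0},
    {"grip": 0.5,"xyz": [-0.0084,0.0013,0.0099],"turn": 0},
    {"grip": 0.5,"xyz": [-0.0094,0.0014,0.0089],"turn": 0},
    {"grip": 0.5,"xyz": [-0.0104,0.0016,0.0078],"turn": 0},
  ],
)

```text
t: 3.55
eef_pos: [0.5659, 0.2617, 0.1547]
ee_rot: [0.213, 3.133, -0.004]
force: [3.7, 4.3, -8.2]
grip_width: 0.0361
```

Emit:
send_rows(
  steps=[
    {"grip": 0.5,"xyz": [-0.0111,0.0017,0.0065],"turn": 0},
    {"grip": 0.5,"xyz": [-0.0118,0.0018,0.0052],"turn": 0},
    {"grip": 0.5,"xyz": [-0.0123,0.0019,0.004],"turn": 0},
    {"grip": 0.5,"xyz": [-0.0127,0.0019,0.0026],"turn": 0},
    {"grip": 0.5,"xyz": [-0.011,0.0017,0.001],"turn": 0},
    {"grip": 0.5,"xyz": [0,0,0],"turn": 0},
  ],
)

```text
t: 4.3
eef_pos: [0.5021, 0.2724, 0.1765]
ee_rot: [0.21, 3.13, -0.0]
force: [2.4, 3.1, -8.0]
grip_width: 0.0344
```

```bash
python3 - <<'E'
from h import *
snap('wrist','w3');g,_=snap('side','s3')
cv2.imwrite('pics/c4.png',cv2.resize(g[60:210,130:330,::-1],None,fx=4,fy=4,interpolation=cv2.INTER_CUBIC)); print(arm.read_state()['eef_pos'],arm.read_state()['force'])
E
```

```text
[0.50290405 0.27224511 0.17634913] [ 3.74198468  4.09473392 -6.18833281]
```

View pics/w3.png

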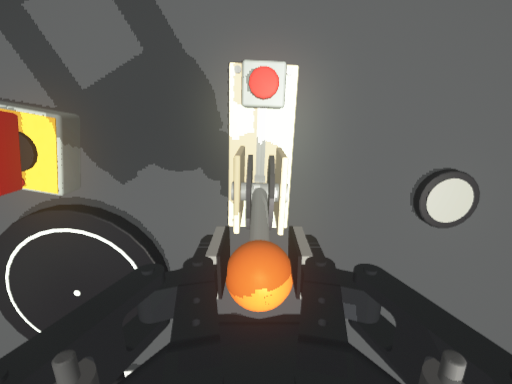

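View pics/c4.png

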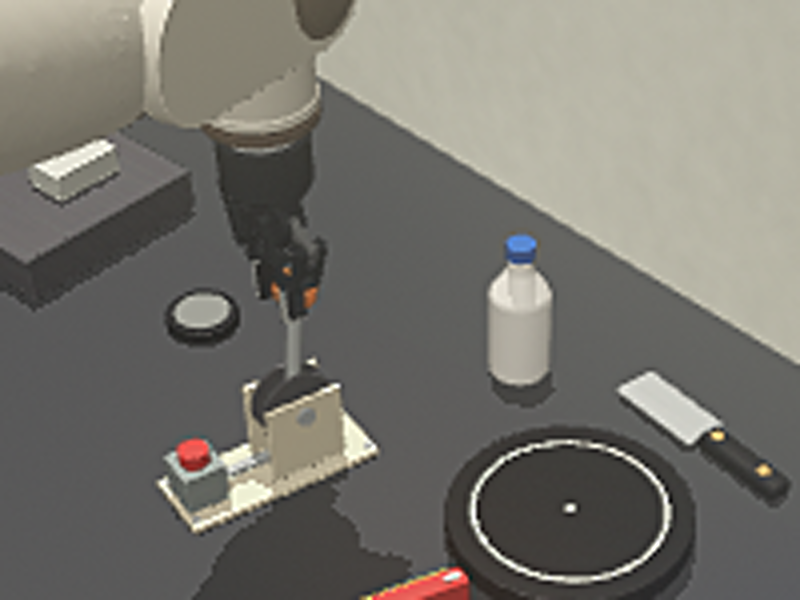

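Emit:
send_rows(
  steps=[
    {"grip": 0.5,"xyz": [-0.005,0.0007,0],"turn": 0},
    {"grip": 0.5,"xyz": [-0.005,0.0007,0],"turn": 0},
    {"grip": 0.5,"xyz": [0,0,0],"turn": 0},
  ],
)

```text
t: 4.78
eef_pos: [0.4943, 0.2737, 0.1769]
ee_rot: [0.212, 3.128, 0.002]
force: [3.4, 3.3, -3.9]
grip_width: 0.031
```

```bash
python3 - <<'E'
from h import *
snap('wrist','w4'); print(arm.read_state()['eef_pos'],arm.read_state()['force'])
for n in ('w2','w3','w4'):
    f=load(n); hsv=cv2.cvtColor(f['im'],cv2.COLOR_RGB2HSV)
    H,S,V=[hsv[...,i] for i in range(3)]
    m=((H>6)&(H<20)&(S>150)&(V>100)).astype(np.uint8)
    k,l,s,c=cv2.connectedComponentsWithStats(m); i=1+np.argmax(s[1:,4])
    print(n,c[i],s[i],px(f,s[i,0]+s[i,2]/2,s[i,1]+s[i,3]/2,.19 if n!='w2' else .1207))
E
```

```text
[0.49442517 0.27364945 0.17685735] [ 3.19242408  3.51524519 -2.04671416]
w2 [258.76362747 256.71669518] [ 223  222   72   71 4091] [0.61293081 0.25524535 0.1207    ]
w3 [257.76007498 271.74601687] [ 225  240   69   72 3201] [0.51885592 0.27157288 0.19      ]
w4 [257.04607631 276.06551476] [ 227  247   65   71 2778] [0.51527893 0.27226849 0.19      ]
```

Emit:
send_rows(
  steps=[
    {"grip": -0.3,"xyz": [0,0,0],"turn": 0},
    {"grip": -1,"xyz": [0,0,0],"turn": 0},
    {"grip": -1,"xyz": [0,0,0],"turn": 0},
  ],
)

```text
t: 5.2
eef_pos: [0.4947, 0.273, 0.1771]
ee_rot: [0.213, 3.129, -0.0]
force: [0.1, 0.3, 0.2]
grip_width: 0.0831
```

```bash
python3 - <<'E'
from h import *
snap('wrist','w5');g,_=snap('side','s5')
cv2.imwrite('pics/c5.png',cv2.resize(g[60:210,130:330,::-1],None,fx=4,fy=4,interpolation=cv2.INTER_CUBIC)); print(arm.read_state()['eef_pos'],arm.read_state()['force'])
for n in ('w5',):
    f=load(n); hsv=cv2.cvtColor(f['im'],cv2.COLOR_RGB2HSV)
    H,S,V=[hsv[...,i] for i in range(3)]
    m=((H>4)&(H<20)&(S>150)&(V>80)).astype(np.uint8)
    k,l,s,c=cv2.connectedComponentsWithStats(m); i=1+np.argmax(s[1:,4])
    print(n,c[i],s[i],px(f,s[i,0]+s[i,2]/2,s[i,1]+s[i,3]/2,.19 if n!='w2' else .1207))
E
```

```text
[0.49472283 0.27302497 0.17711401] [-0.03955727 -0.90569058  0.41624103]
w5 [257.59176522 282.68637757] [ 227  257   66   62 2283] [0.51939138 0.27136126 0.19      ]
```

View pics/w5.png

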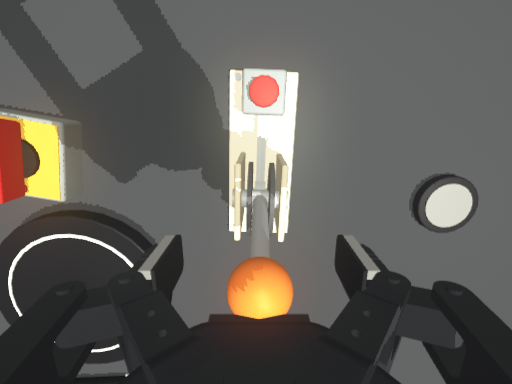

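View pics/c5.png

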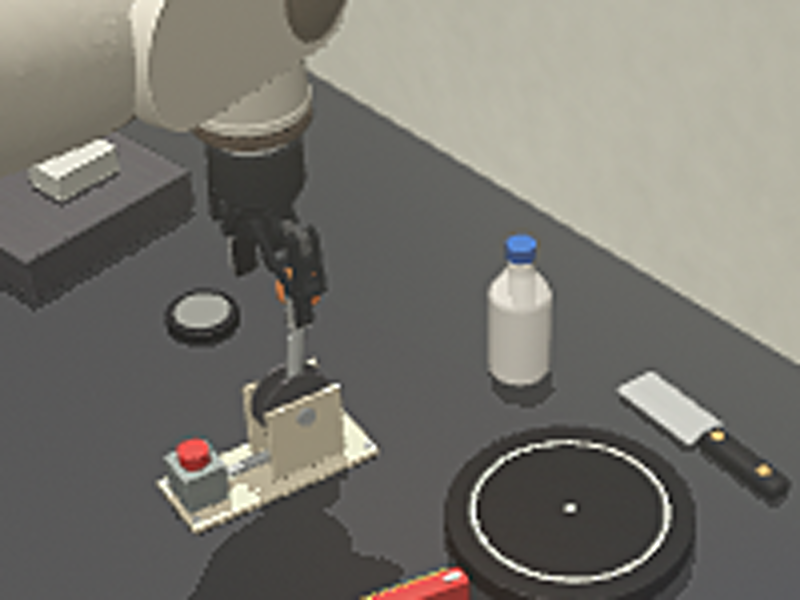

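Emit:
send_rows(
  steps=[
    {"grip": -1,"xyz": [0,0,0.04],"turn": 0},
    {"grip": -1,"xyz": [0,0,0.04],"turn": 0},
    {"grip": -1,"xyz": [-0.01,-0.053,0.005],"turn": 2},
    {"grip": -0.1,"xyz": [-0.01,-0.053,0],"turn": 2},
    {"grip": -0.1,"xyz": [-0.01,-0.053,0],"turn": 2},
    {"grip": -0.1,"xyz": [-0.01,-0.053,-0.01],"turn": 2},
    {"grip": -0.1,"xyz": [-0.012,-0.053,-0.01],"turn": 2},
    {"grip": -0.1,"xyz": [-0.012,-0.053,-0.01],"turn": 2},
    {"grip": -0.1,"xyz": [-0.012,-0.053,-0.02],"turn": 2},
    {"grip": -0.1,"xyz": [-0.012,-0.053,-0.02],"turn": 1.5},
    {"grip": -0.1,"xyz": [0,0,0],"turn": 0},
  ],
)

```text
t: 6.68
eef_pos: [0.4009, -0.1632, 0.1932]
ee_rot: [-0.228, 3.125, -0.003]
force: [-0.8, 0.3, -0.4]
grip_width: 0.047
```

```bash
cat >> h.py <<'E'
def st():
    s=arm.read_state(); R=cv2.Rodrigues(s['ee_rot'])[0]
    yaw=(np.degrees(np.arctan2(R[1,1],R[0,1]))-90+90)%180-90
    print('t',round(s['t'],2),'pos',s['eef_pos'].round(4),'holderyaw',round(yaw,1),'F',s['force'].round(1),'w',round(s['grip_width'],4)); return s
def holders(f,zb=0.,show=True):
    """cream feet in picture: fit min-area rect of foot top at z=zb+.01, using cream+enclosed dark"""
    hsv=cv2.cvtColor(f['im'],cv2.COLOR_RGB2HSV); S,V=hsv[...,1],hsv[...,2]
    m=((S<80)&(V>140)).astype(np.uint8)
    n,l,s,c=cv2.connectedComponentsWithStats(m); out=[]
    for i in range(1,n):
        if s[i,4]<60: continue
        q=np.argwhere(l==i)[:,::-1].astype(np.float32)
        hull=cv2.convexHull(q)[:,0]
        W=np.array([px(f,*p,zb+.01)[:2] for p in hull],np.float32)
        (cx,cy),(w,h),a=cv2.minAreaRect(W*1000)
        if w<h: w,h,a=h,w,a-90
        if 70<w<95 and 33<h<52:
            a=(a+90)%180-90; out.append((cx/1000,cy/1000,a)); print('holder',c[i].round(0),'xy',round(cx/1000,4),round(cy/1000,4),'yaw',round(a,1),'size',round(w),round(h))
    return out
E
python3 - <<'E'
from h import *
st(); snap('wrist','w6'); holders(load('w6')); snap('top','t6'); print('top'); holders(load('top0')); holders(load('t6'))
f=load('t6'); cv2.imwrite('pics/c6.png',cv2.resize(f['im'][155:265,160:360,::-1],None,fx=4,fy=4,interpolation=cv2.INTER_CUBIC))
E
```

```text
t 6.67 pos [ 0.4009 -0.1632  0.1932] holderyaw 8.3 F [-0.8  0.3 -0.4] w 0.047
top
holder [355. 231.] xy 0.4384 -0.3455 yaw -2.4 size 86 43
holder [321. 233.] xy 0.4319 -0.2231 yaw -9.4 size 85 46
holder [303. 241.] xy 0.4035 -0.1599 yaw 8.3 size 85 45
holder [369. 286.] xy 0.246 -0.3879 yaw -46.7 size 83 43
holder [254. 369.] xy -0.0361 0.0149 yaw -72.8 size 80 33
holder [369. 286.] xy 0.2451 -0.387 yaw -46.5 size 81 38
```

View pics/w6.png

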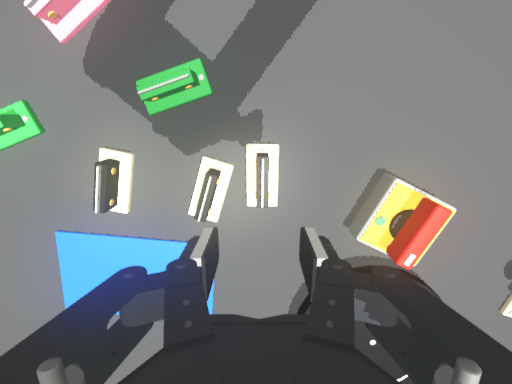

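View pics/c6.png

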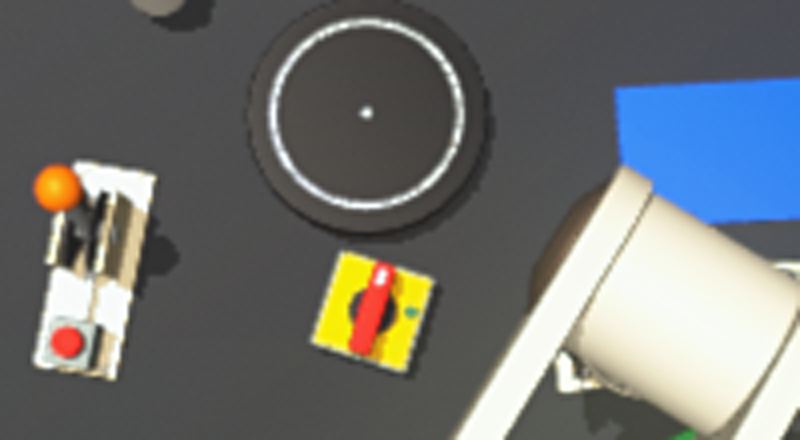

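```bash
sed -i 's/(V>140)/(V>120)/; s/S<80/S<90/' h.py; python3 - <<'E'
from h import *
f=load('t6'); k=px(f,160+57.5/4-.5,155+188.5/4-.5,.189); b=np.array([.4025,.2865])
print(k, 'rel hinge', (k[:2]-b)@np.array([.9886,-.1504])-.1)
f=load('w6'); holders(f)
P=[px(f,*p,.01) for p in((247,144),(279,144),(278,206),(247,207))]; print(np.mean(P,0), np.linalg.norm(P[0]-P[1]),np.linalg.norm(P[1]-P[2]))
print(f['im'][150,252],f['im'][200,275])
E
```

```text
[0.51933827 0.27082022 0.189     ] rel hinge 0.017864551577498403
[ 0.4062088  -0.15580863  0.01      ] 0.038949474904318 0.07994212340214493
[255 255 252] [255 255 255]
```

```bash
python3 - <<'E'
from h import *
f=load('w6'); hsv=cv2.cvtColor(f['im'],cv2.COLOR_RGB2HSV)
S,V=hsv[...,1],hsv[...,2]
m=((S<90)&(V>120)).astype(np.uint8)
n,l,s,c=cv2.connectedComponentsWithStats(m)
for i in range(1,n):
    if s[i,4]>60: print(c[i],s[i])
print(hsv[100,300],hsv[300,290])
E
```

```text
[273.20359647 156.41902556] [     0      0    512    356 111387]
[207.67752948  21.49348231] [ 165    0   90   62 3222]
[163.04285714  83.62857143] [137  73  53  22 210]
[380.13888889 220.98611111] [376 217  10   9  72]
[409.48148148 259.58024691] [404 254  12  13  81]
[112.61728395 320.38271605] [107 314  13  15  81]
[140.14124783 352.48526863] [ 105  320   59   64 1154]
[470.33613445 377.12605042] [460 369  22  15 238]
[ 45.19101124 377.20786517] [ 37 370  17  14 178]
[ 75   4 140] [ 80   6 139]
```

Emit:
send_rows(
  steps=[
    {"grip": -0.1,"xyz": [0.004,0.005,-0.05],"turn": 0},
    {"grip": -0.1,"xyz": [0,0,-0.05],"turn": 0},
    {"grip": -0.1,"xyz": [0,0,-0.05],"turn": 0},
    {"grip": -0.1,"xyz": [0,0,-0.015],"turn": 0},
    {"grip": -0.1,"xyz": [0,0,0],"turn": 0},
  ],
)

```text
t: 7.4
eef_pos: [0.4096, -0.1505, 0.0286]
ee_rot: [-0.243, 3.115, -0.009]
force: [-0.1, -0.2, 1.4]
grip_width: 0.0468
```

```bash
sed -i 's/def holders(f,zb=0.,show=True)/def holders(f,zb=0.,vt=120)/; s/V>120)/V>vt)/' h.py; python3 - <<'E'
from h import *
st(); snap('wrist','w7');holders(load('w6'),vt=200)
E
```

```text
t 7.4 pos [ 0.4096 -0.1505  0.0286] holderyaw 8.9 F [-0.1 -0.2  1.4] w 0.0468
holder [262. 173.] xy 0.406 -0.1566 yaw 7.6 size 80 41
holder [121. 177.] xy 0.4407 -0.3405 yaw -2.8 size 81 42
holder [212. 187.] xy 0.4341 -0.22 yaw -9.3 size 81 41
```

View pics/w7.png

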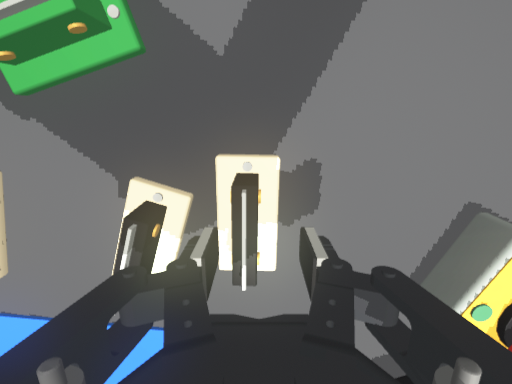

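Emit:
send_rows(
  steps=[
    {"grip": -0.1,"xyz": [-0.004,-0.006,-0.007],"turn": -0.5},
    {"grip": -0.1,"xyz": [0,0,-0.007],"turn": 0},
    {"grip": 0.6,"xyz": [0,0,0],"turn": 0},
    {"grip": 1,"xyz": [0,0,0],"turn": 0},
    {"grip": 1,"xyz": [0,0,0],"turn": 0},
    {"grip": 1,"xyz": [0,0,0],"turn": 0},
  ],
  squeeze=50,
)

```text
t: 8.2
eef_pos: [0.4073, -0.1575, 0.0172]
ee_rot: [-0.229, 3.112, -0.014]
force: [-0.2, -0.3, -1.5]
grip_width: 0.0131
```

Emit:
send_rows(
  steps=[
    {"grip": 1,"xyz": [0,0,0.05],"turn": 0},
    {"grip": 1,"xyz": [0,0,0.05],"turn": 0},
    {"grip": 1,"xyz": [0.035,0.042,0.01],"turn": -2},
    {"grip": 1,"xyz": [0.035,0.042,0],"turn": -2},
    {"grip": 1,"xyz": [0.035,0.042,0],"turn": -2},
    {"grip": 1,"xyz": [0.035,0.042,0],"turn": -2},
    {"grip": 1,"xyz": [0.035,0.042,0],"turn": -0.4},
    {"grip": 1,"xyz": [0.025,0.03,0],"turn": 0},
    {"grip": 1,"xyz": [0,0,0],"turn": 0},
  ],
)

```text
t: 9.32
eef_pos: [0.6119, 0.0913, 0.1302]
ee_rot: [0.013, 3.12, -0.016]
force: [-0.0, -1.1, -2.5]
grip_width: 0.013
```

```bash
python3 - <<'E'
from h import *
st(); snap('wrist','w8')
E
```

```text
t 9.32 pos [0.6119 0.0913 0.1302] holderyaw -0.5 F [-0.  -1.1 -2.5] w 0.013
```

View pics/w8.png

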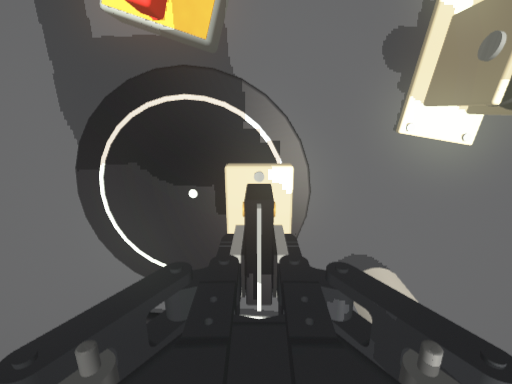

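Emit:
send_rows(
  steps=[
    {"grip": 1,"xyz": [0,-0.004,-0.04],"turn": 0},
    {"grip": 1,"xyz": [0,0,-0.03],"turn": 0},
    {"grip": 1,"xyz": [0,0,0],"turn": 0},
  ],
)

```text
t: 9.75
eef_pos: [0.61, 0.0843, 0.0592]
ee_rot: [0.016, 3.12, -0.017]
force: [0.0, 0.0, -0.9]
grip_width: 0.0132
```

Emit:
send_rows(
  steps=[
    {"grip": 1,"xyz": [0,0.003,-0.004],"turn": 0},
    {"grip": 1,"xyz": [0,0,-0.002],"turn": 0},
    {"grip": 1,"xyz": [0,0,0],"turn": 0},
  ],
)

```text
t: 10.12
eef_pos: [0.611, 0.0867, 0.0563]
ee_rot: [0.017, 3.116, -0.017]
force: [0.1, -0.3, -2.6]
grip_width: 0.013
```

Emit:
send_rows(
  steps=[
    {"grip": 1,"xyz": [0,0,-0.003],"turn": 0},
    {"grip": 1,"xyz": [0,0,-0.002],"turn": 0},
    {"grip": 1,"xyz": [0,0,0],"turn": 0},
  ],
)

```text
t: 10.5
eef_pos: [0.6115, 0.0867, 0.0522]
ee_rot: [0.017, 3.115, -0.017]
force: [-2.0, -0.4, 1.4]
grip_width: 0.0134
```

Emit:
send_rows(
  steps=[
    {"grip": 0.3,"xyz": [0,0,0],"turn": 0},
    {"grip": 0.3,"xyz": [0,0,0],"turn": 0},
    {"grip": 0.3,"xyz": [0,0,0.02],"turn": 0},
    {"grip": 0.3,"xyz": [0,0,0.05],"turn": 0},
    {"grip": 0.3,"xyz": [0,0,0.05],"turn": 0},
    {"grip": 0,"xyz": [-0.026,-0.05,0.02],"turn": -1.5},
    {"grip": -0.1,"xyz": [-0.026,-0.05,0],"turn": -1.5},
    {"grip": -0.1,"xyz": [-0.026,-0.05,0],"turn": -1.5},
    {"grip": -0.1,"xyz": [-0.026,-0.05,0],"turn": -1.5},
    {"grip": -0.1,"xyz": [-0.026,-0.05,0],"turn": -1.5},
    {"grip": -0.1,"xyz": [-0.026,-0.05,0],"turn": -1},
    {"grip": -0.1,"xyz": [0,0,0],"turn": 0},
  ],
)

```text
t: 12.0
eef_pos: [0.4492, -0.2213, 0.1971]
ee_rot: [0.252, 3.102, -0.024]
force: [0.3, 0.4, 1.0]
grip_width: 0.0472
```

```bash
python3 - <<'E'
from h import *
st(); snap('wrist','w9'); holders(load('w9'),vt=200); snap('side','s9')
E
```

```text
t 12.0 pos [ 0.4492 -0.2213  0.1971] holderyaw -9.3 F [0.3 0.4 1. ] w 0.0472
holder [258. 154.] xy 0.4339 -0.2198 yaw -9.2 size 80 41
holder [170. 171.] xy 0.4405 -0.3402 yaw -0.9 size 82 41
```

View pics/s9.png

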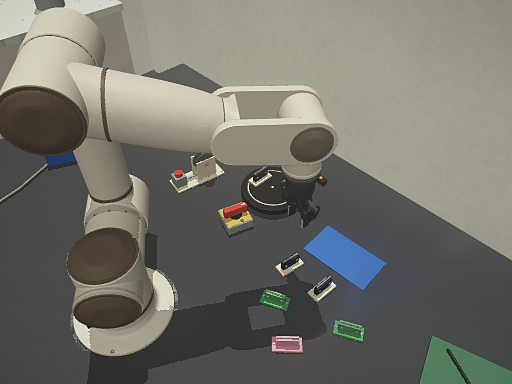

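View pics/w9.png

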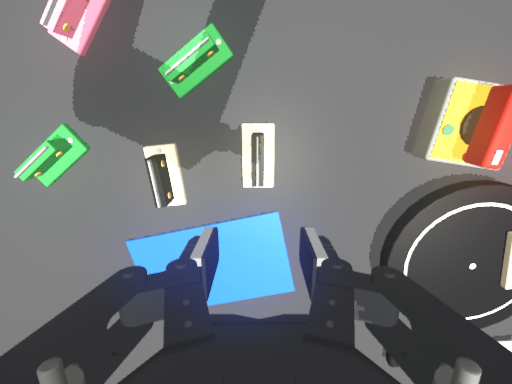

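Emit:
send_rows(
  steps=[
    {"grip": -0.1,"xyz": [-0.012,0,-0.05],"turn": 0},
    {"grip": -0.1,"xyz": [0,0,-0.05],"turn": 0},
    {"grip": -0.1,"xyz": [0,0,-0.05],"turn": 0},
    {"grip": -0.1,"xyz": [0,0,-0.015],"turn": 0},
    {"grip": -0.1,"xyz": [0,0,0],"turn": 0},
  ],
)

```text
t: 12.72
eef_pos: [0.4418, -0.2142, 0.03]
ee_rot: [0.235, 3.099, -0.025]
force: [0.2, -0.0, 1.0]
grip_width: 0.0468
```

```bash
sed -i "s/print('t',round/print('tilt',np.degrees(R[:2,2]).round(2),'t',round/" h.py; python3 - <<'E'
from h import *
st(); snap('wrist','w10');holders(load('w10'),vt=200)
E
```

```text
tilt [ 1.83 -1.05] t 12.72 pos [ 0.4418 -0.2142  0.03  ] holderyaw -8.7 F [ 0.2 -0.   1. ] w 0.0468
holder [247. 202.] xy 0.4336 -0.2217 yaw -9.1 size 80 40
holder [ 78. 228.] xy 0.4374 -0.3386 yaw 6.7 size 81 41
```

View pics/w10.png

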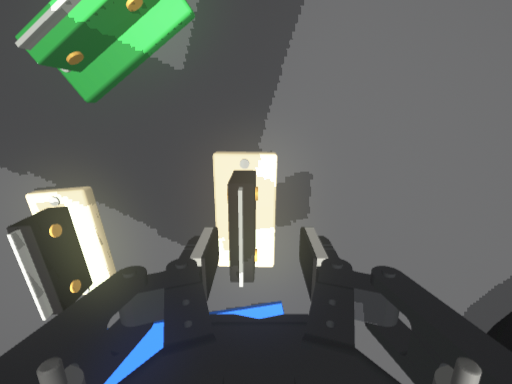

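Emit:
send_rows(
  steps=[
    {"grip": -0.1,"xyz": [-0.007,-0.007,-0.007],"turn": 0},
    {"grip": -0.1,"xyz": [0,0,-0.007],"turn": 0},
    {"grip": 0.6,"xyz": [0,0,0],"turn": 0},
    {"grip": 1,"xyz": [0,0,0],"turn": 0},
    {"grip": 1,"xyz": [0,0,0],"turn": 0},
    {"grip": 1,"xyz": [0,0,0],"turn": 0},
  ],
)

```text
t: 13.52
eef_pos: [0.4366, -0.2234, 0.02]
ee_rot: [0.235, 3.093, -0.031]
force: [-0.3, -0.2, -1.9]
grip_width: 0.013
```

Emit:
send_rows(
  steps=[
    {"grip": 1,"xyz": [0,0,0.05],"turn": 0},
    {"grip": 1,"xyz": [0,0,0.05],"turn": 0},
    {"grip": 1,"xyz": [0.03,0.042,0.01],"turn": 2},
    {"grip": 1,"xyz": [0.03,0.042,0],"turn": 2},
    {"grip": 1,"xyz": [0.03,0.042,0],"turn": 2},
    {"grip": 1,"xyz": [0.03,0.042,0],"turn": 2},
    {"grip": 1,"xyz": [0.03,0.042,0],"turn": 0.5},
    {"grip": 1,"xyz": [0.024,0.035,0],"turn": 0},
    {"grip": 1,"xyz": [0,0,0],"turn": 0},
  ],
)

```text
t: 14.65
eef_pos: [0.6142, 0.0306, 0.1331]
ee_rot: [0.001, 3.101, -0.026]
force: [0.6, -0.6, -1.7]
grip_width: 0.0131
```

```bash
python3 - <<'E'
from h import *
st(); snap('wrist','w11');holders(load('w11'),zb=.035,vt=200)
E
```

```text
tilt [ 2.33 -0.95] t 14.65 pos [0.6142 0.0306 0.1331] holderyaw -0.0 F [ 0.6 -0.6 -1.7] w 0.0131
```

View pics/w11.png

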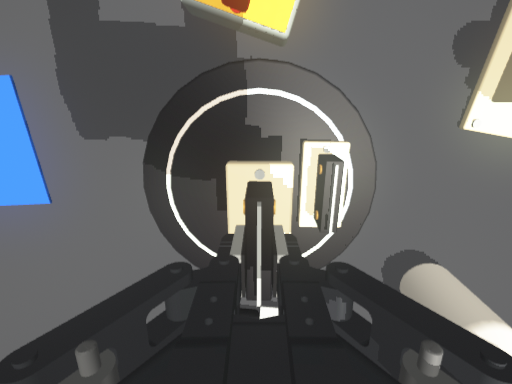

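Emit:
send_rows(
  steps=[
    {"grip": 1,"xyz": [-0.002,-0.001,-0.04],"turn": 0},
    {"grip": 1,"xyz": [0,0,-0.03],"turn": 0},
    {"grip": 1,"xyz": [0,0,-0.004],"turn": 0},
    {"grip": 1,"xyz": [0,0,-0.003],"turn": 0},
    {"grip": 1,"xyz": [0,0,0],"turn": 0},
  ],
)

```text
t: 15.32
eef_pos: [0.611, 0.0253, 0.0569]
ee_rot: [0.006, 3.099, -0.028]
force: [-0.2, 0.3, -1.1]
grip_width: 0.0127
```

Emit:
send_rows(
  steps=[
    {"grip": 1,"xyz": [0,0.002,-0.003],"turn": 0},
    {"grip": 1,"xyz": [0,0,-0.002],"turn": 0},
    {"grip": 1,"xyz": [0,0,0],"turn": 0},
  ],
)

```text
t: 15.7
eef_pos: [0.612, 0.0272, 0.0555]
ee_rot: [0.006, 3.095, -0.029]
force: [-0.0, -0.1, -1.8]
grip_width: 0.0128
```

Emit:
send_rows(
  steps=[
    {"grip": 1,"xyz": [0,0,-0.003],"turn": 0},
    {"grip": 1,"xyz": [0,0,-0.002],"turn": 0},
    {"grip": 1,"xyz": [0,0,0],"turn": 0},
  ],
)

```text
t: 16.08
eef_pos: [0.6128, 0.0271, 0.0554]
ee_rot: [0.005, 3.091, -0.03]
force: [-0.2, 0.2, -1.7]
grip_width: 0.013
```

Emit:
send_rows(
  steps=[
    {"grip": 1,"xyz": [0,0,-0.005],"turn": 0},
    {"grip": 1,"xyz": [0,0,0],"turn": 0},
  ],
)

```text
t: 16.32
eef_pos: [0.6148, 0.0268, 0.0545]
ee_rot: [0.005, 3.085, -0.032]
force: [0.2, 0.9, -1.8]
grip_width: 0.0129
```

Emit:
send_rows(
  steps=[
    {"grip": 0.3,"xyz": [0,0,0],"turn": 0},
    {"grip": 0.3,"xyz": [0,0,0],"turn": 0},
  ],
)

```text
t: 16.58
eef_pos: [0.6148, 0.0269, 0.0541]
ee_rot: [0.005, 3.085, -0.032]
force: [-0.9, -0.2, -0.6]
grip_width: 0.0299
```

```bash
python3 - <<'E'
from h import *
print(st()['joints']); snap('wrist','w12')
E
```

```text
tilt [ 3.23 -1.19] t 16.57 pos [0.6148 0.0269 0.0541] holderyaw -0.2 F [-0.9 -0.2 -0.6] w 0.0299
[-0.07269606  0.31558621  1.60761703 -0.01807432  1.16062239 -1.63339636]
```

View pics/w12.png

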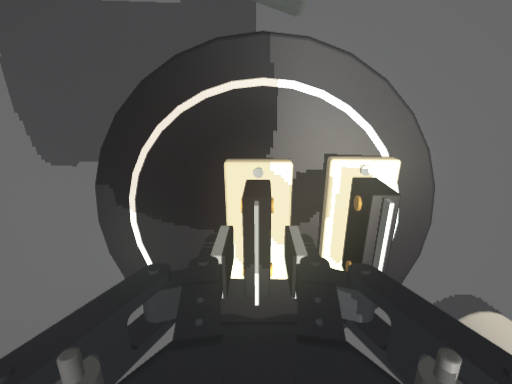

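Emit:
send_rows(
  steps=[
    {"grip": 0.3,"xyz": [0,0,0.06],"turn": 0},
    {"grip": 0.3,"xyz": [0,0,0.06],"turn": 0},
    {"grip": 0.2,"xyz": [-0.027,-0.06,0.01],"turn": -2.5},
    {"grip": -0.1,"xyz": [-0.027,-0.06,0],"turn": 0},
    {"grip": -0.1,"xyz": [-0.027,-0.06,0],"turn": 0},
    {"grip": -0.1,"xyz": [-0.027,-0.06,0],"turn": 0},
    {"grip": -0.1,"xyz": [-0.027,-0.06,0],"turn": 0},
    {"grip": -0.1,"xyz": [-0.027,-0.06,0],"turn": 0},
    {"grip": -0.1,"xyz": [0,0,0],"turn": 0},
  ],
)

```text
t: 17.75
eef_pos: [0.4559, -0.319, 0.1846]
ee_rot: [0.071, 3.087, -0.034]
force: [0.3, 0.3, 0.3]
grip_width: 0.0469
```

```bash
python3 - <<'E'
from h import *
st(); snap('wrist','w13'); holders(load('w13'),vt=200); snap('top','t13'); holders(load('t13'))
E
```

```text
tilt [ 3.04 -1.35] t 17.75 pos [ 0.4559 -0.319   0.1846] holderyaw -2.7 F [0.3 0.3 0.3] w 0.0469
holder [241. 151.] xy 0.4403 -0.3413 yaw -3.6 size 80 41
holder [251. 183.] xy 0.6159 0.0277 yaw 0.0 size 83 41
```

View pics/w13.png

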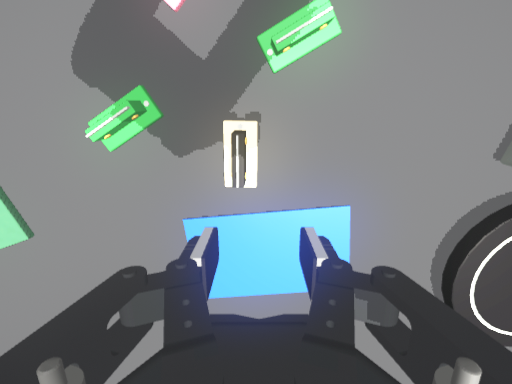

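View pics/t13.png

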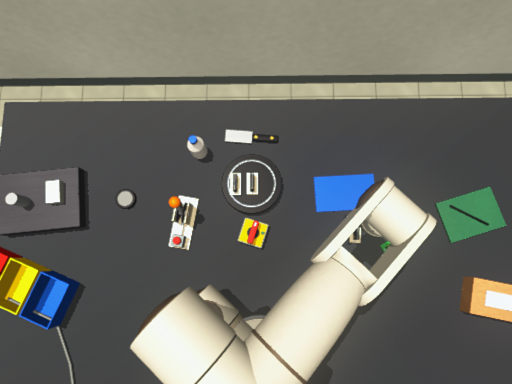

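Emit:
send_rows(
  steps=[
    {"grip": -0.1,"xyz": [-0.02,-0.028,-0.05],"turn": 0},
    {"grip": -0.1,"xyz": [0,0,-0.06],"turn": 0},
    {"grip": -0.1,"xyz": [0,0,-0.045],"turn": 0},
    {"grip": -0.1,"xyz": [0,0,0],"turn": 0},
  ],
)

```text
t: 18.35
eef_pos: [0.4401, -0.3398, 0.027]
ee_rot: [0.056, 3.084, -0.035]
force: [0.3, 0.3, 0.8]
grip_width: 0.0467
```

```bash
python3 - <<'E'
from h import *
st(); snap('wrist','w14');holders(load('w14'),vt=200)
E
```

```text
tilt [ 3.21 -1.34] t 18.35 pos [ 0.4401 -0.3398  0.027 ] holderyaw -2.1 F [0.3 0.3 0.8] w 0.0467
holder [254. 213.] xy 0.4412 -0.3442 yaw -3.7 size 83 41
```

View pics/w14.png

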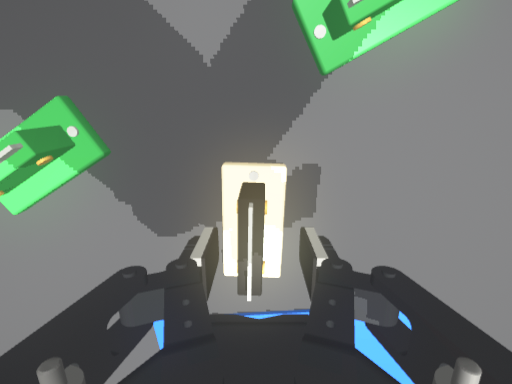

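Emit:
send_rows(
  steps=[
    {"grip": -0.1,"xyz": [0,-0.003,-0.011],"turn": -1},
    {"grip": 0.6,"xyz": [0,0,0],"turn": 0},
    {"grip": 1,"xyz": [0,0,0],"turn": 0},
    {"grip": 1,"xyz": [0,0,0],"turn": 0},
    {"grip": 1,"xyz": [0,0,0],"turn": 0},
  ],
)

```text
t: 19.02
eef_pos: [0.444, -0.3452, 0.0236]
ee_rot: [0.082, 3.076, -0.047]
force: [-0.2, -0.0, -1.7]
grip_width: 0.013
```

Emit:
send_rows(
  steps=[
    {"grip": 1,"xyz": [0,0,0.055],"turn": 0},
    {"grip": 1,"xyz": [0,0,0.055],"turn": 0},
    {"grip": 1,"xyz": [0.028,0.052,0],"turn": 3},
    {"grip": 1,"xyz": [0.028,0.052,0],"turn": 0},
    {"grip": 1,"xyz": [0.028,0.052,0],"turn": 0},
    {"grip": 1,"xyz": [0.028,0.052,0],"turn": 0},
    {"grip": 1,"xyz": [0.028,0.052,0],"turn": 0},
    {"grip": 1,"xyz": [0.028,0.052,0],"turn": 0},
    {"grip": 1,"xyz": [0,0,0],"turn": 0},
  ],
)

```text
t: 20.15
eef_pos: [0.6146, -0.0231, 0.138]
ee_rot: [0.004, 3.074, -0.045]
force: [-0.8, -0.6, -2.0]
grip_width: 0.0129
```

```bash
python3 - <<'E'
from h import *
st(); snap('wrist','w15')
E
```

```text
tilt [ 3.83 -1.69] t 20.15 pos [ 0.6146 -0.0231  0.138 ] holderyaw -0.2 F [-0.8 -0.6 -2. ] w 0.0129
```

View pics/w15.png

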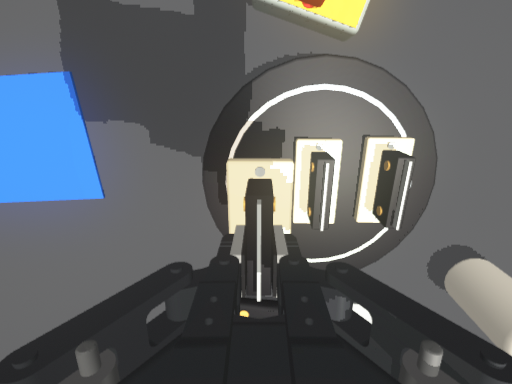

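Emit:
send_rows(
  steps=[
    {"grip": 1,"xyz": [-0.002,-0.006,-0.045],"turn": 0},
    {"grip": 1,"xyz": [0,0,-0.032],"turn": 0},
    {"grip": 1,"xyz": [0,0,0],"turn": 0},
  ],
)

```text
t: 20.58
eef_pos: [0.6112, -0.0334, 0.0602]
ee_rot: [0.009, 3.073, -0.048]
force: [0.6, -0.1, -1.2]
grip_width: 0.013
```

Emit:
send_rows(
  steps=[
    {"grip": 1,"xyz": [0,0,-0.006],"turn": 0},
    {"grip": 1,"xyz": [0,0,0],"turn": 0},
  ],
)

```text
t: 20.82
eef_pos: [0.6132, -0.0352, 0.0589]
ee_rot: [0.011, 3.067, -0.05]
force: [-0.2, 0.2, -1.7]
grip_width: 0.0123
```

```bash
python3 - <<'E'
from h import *
st(); g,_=snap('side','s16'); cv2.imwrite('pics/c16.png',cv2.resize(g[110:260,200:360,::-1],None,fx=5,fy=4,interpolation=cv2.INTER_CUBIC))
E
```

```text
tilt [ 4.23 -1.89] t 20.82 pos [ 0.6132 -0.0352  0.0589] holderyaw -0.5 F [-0.2  0.2 -1.7] w 0.0123
```

View pics/c16.png

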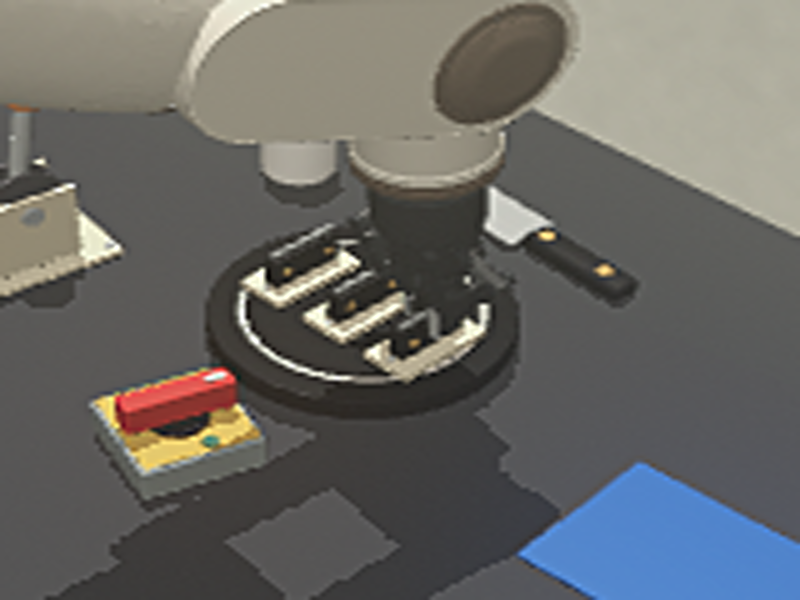

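Emit:
send_rows(
  steps=[
    {"grip": 0.3,"xyz": [0,0,0],"turn": 0},
    {"grip": 0.3,"xyz": [0,0,0],"turn": 0},
    {"grip": 0.3,"xyz": [0,0,0.06],"turn": 0},
    {"grip": 0.3,"xyz": [0,0,0.06],"turn": 0},
    {"grip": 0.2,"xyz": [-0.055,0.018,0.01],"turn": -5},
    {"grip": -0.1,"xyz": [-0.055,0.018,0],"turn": -5},
    {"grip": -0.1,"xyz": [-0.055,0.018,0],"turn": -5},
    {"grip": -0.1,"xyz": [-0.01,0.0,0],"turn": 0},
    {"grip": -0.1,"xyz": [0,0,0],"turn": 0},
  ],
)

```text
t: 22.0
eef_pos: [0.4343, 0.0192, 0.1956]
ee_rot: [0.424, 3.037, -0.064]
force: [1.1, -0.4, 0.4]
grip_width: 0.0473
```

```bash
python3 - <<'E'
from h import *
print(st()['joints']); snap('wrist','w17'); f=load('w17'); holders(f,zb=.035,vt=200); snap('top','t17')
hsv=cv2.cvtColor(f['im'],cv2.COLOR_RGB2HSV); H,S,V=[hsv[...,i] for i in range(3)]
m=(((H<6)|(H>174))&(S>150)&(V>90)).astype(np.uint8)
n,l,s,c=cv2.connectedComponentsWithStats(m)
for i in range(1,n):
    if s[i,4]>100: print(c[i],s[i],px(f,*c[i],.072))
f=load('t17'); print('top'); holders(f,zb=.035)
cv2.imwrite('pics/c17.png',cv2.resize(f['im'][155:265,160:290,::-1],None,fx=5,fy=5,interpolation=cv2.INTER_CUBIC))
E
```

```text
tilt [ 3.91 -2.97] t 22.0 pos [0.4343 0.0192 0.1956] holderyaw -16.0 F [ 1.1 -0.4  0.4] w 0.0473
[-0.09968247 -0.17823549  1.83629812 -0.04541971  1.41047711 -1.38733338]
holder [296. 150.] xy 0.4342 0.0617 yaw 8.6 size 93 39
holder [259. 291.] xy 0.6049 -0.0346 yaw -0.6 size 75 40
[266.07078313 169.15286145] [ 256  133   21   78 1328] [0.42813765 0.02578379 0.072     ]
top
holder [251. 183.] xy 0.6088 0.0267 yaw 0.0 size 81 40
holder [ 52. 191.] xy 0.5809 0.7515 yaw 5.0 size 88 52
holder [369. 286.] xy 0.2476 -0.3773 yaw -46.7 size 79 42
```

View pics/w17.png

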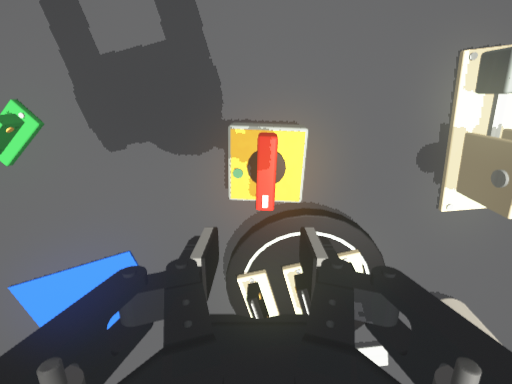

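View pics/c17.png

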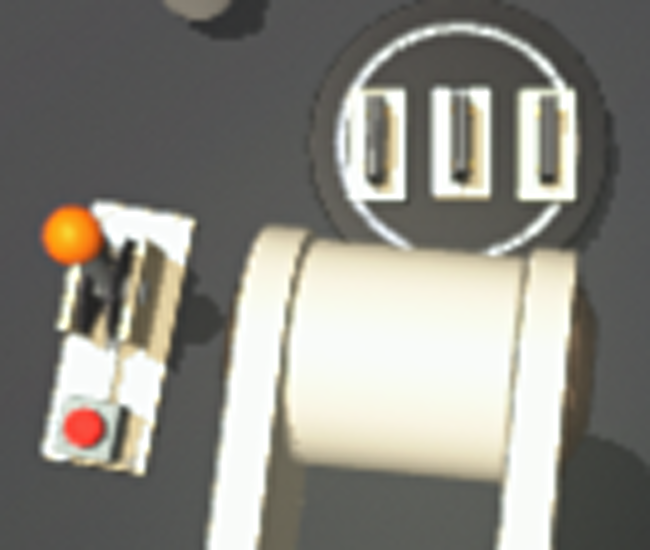

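Emit:
send_rows(
  steps=[
    {"grip": -0.1,"xyz": [-0.004,0.002,-0.05],"turn": 0},
    {"grip": -0.1,"xyz": [0,0,-0.06],"turn": 0},
    {"grip": -0.1,"xyz": [0,0,0],"turn": 0},
  ],
)

```text
t: 22.48
eef_pos: [0.4337, 0.02, 0.0829]
ee_rot: [0.425, 3.037, -0.065]
force: [0.6, -0.5, 0.3]
grip_width: 0.0471
```

```bash
python3 - <<'E'
from h import *
st(); snap('wrist','w18'); f=load('w18')
hsv=cv2.cvtColor(f['im'],cv2.COLOR_RGB2HSV); H,S,V=[hsv[...,i] for i in range(3)]
m=(((H<6)|(H>174))&(S>150)&(V>90)).astype(np.uint8)
n,l,s,c=cv2.connectedComponentsWithStats(m)
for i in range(1,n):
    if s[i,4]>100: print(c[i],s[i],px(f,*c[i],.072))
E
```

```text
tilt [ 3.86 -2.97] t 22.48 pos [0.4337 0.02   0.0829] holderyaw -16.0 F [ 0.6 -0.5  0.3] w 0.0471
[260.97571059 207.27803618] [ 248  158   35  123 1935] [0.42208629 0.02569619 0.072     ]
```

View pics/w18.png

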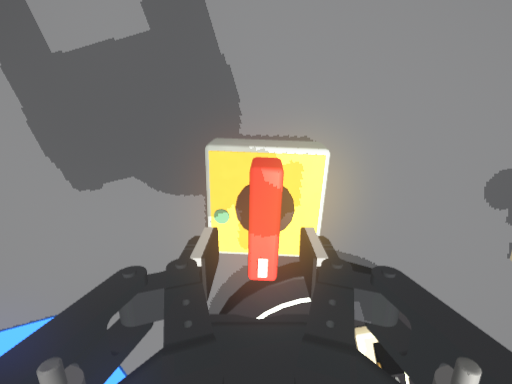

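```bash
python3 - <<'E'
from h import *
f=load('w18'); a=px(f,264,280,.072);b=px(f,267,165,.072); print(a,b,(a+b)/2,np.linalg.norm(a-b),np.degrees(np.arctan2(*(a-b)[1::-1])))
P=[px(f,*p,.035) for p in((209,150),(327,152),(322,256),(213,254))];print(np.mean(P,0))
E
```

```text
[0.47558859 0.01267303 0.072     ] [0.39708622 0.03645325 0.072     ] [0.43633741 0.02456314 0.072     ] 0.0820251234981018 -16.852800650050593
[0.43870063 0.02524164 0.035     ]
```

Emit:
send_rows(
  steps=[
    {"grip": -0.1,"xyz": [-0.001,0.002,-0.034],"turn": 0},
    {"grip": 0.3,"xyz": [0,0,0],"turn": 0},
    {"grip": 1,"xyz": [0,0,0],"turn": 0},
    {"grip": 1,"xyz": [0,0,0],"turn": 0},
    {"grip": 1,"xyz": [0,0,0],"turn": 0},
  ],
  squeeze=40,
)

```text
t: 23.15
eef_pos: [0.4391, 0.021, 0.0587]
ee_rot: [0.426, 3.027, -0.063]
force: [10.4, -1.3, -31.0]
grip_width: 0.019
```

```bash
python3 - <<'E'
from h import *
s=st(); print(s['torque']); snap('wrist','w19')
s=st()
E
```

```text
tilt [ 4.46 -3.01] t 23.15 pos [0.4391 0.021  0.0587] holderyaw -16.1 F [ 10.4  -1.3 -31. ] w 0.019
[ 0.17370471 -1.36535159 -0.41140128]
tilt [ 4.46 -3.01] t 23.2 pos [0.4392 0.021  0.0586] holderyaw -16.1 F [  9.4  -1.5 -29.1] w 0.0185
```

View pics/w19.png

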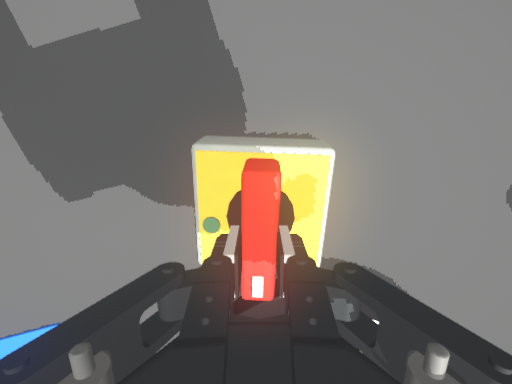

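Emit:
send_rows(
  steps=[
    {"grip": -0.1,"xyz": [0,0,0],"turn": 0},
    {"grip": -0.1,"xyz": [0,0,0],"turn": 0},
  ],
)

```text
t: 23.45
eef_pos: [0.4403, 0.0208, 0.0608]
ee_rot: [0.425, 3.024, -0.063]
force: [-0.1, -0.0, -0.2]
grip_width: 0.0469
```

Emit:
send_rows(
  steps=[
    {"grip": -0.1,"xyz": [-0.005,0,-0.008],"turn": 0},
    {"grip": -0.1,"xyz": [0,0,0],"turn": 0},
  ],
)

```text
t: 23.7
eef_pos: [0.4355, 0.0208, 0.0532]
ee_rot: [0.425, 3.022, -0.063]
force: [0.0, -0.5, -0.2]
grip_width: 0.0471
```

Emit:
send_rows(
  steps=[
    {"grip": -0.1,"xyz": [-0.004,0.001,-0.005],"turn": 0},
    {"grip": -0.1,"xyz": [0,0,0],"turn": 0},
  ],
)

```text
t: 23.95
eef_pos: [0.4311, 0.0219, 0.0479]
ee_rot: [0.425, 3.022, -0.063]
force: [0.5, -0.5, 0.4]
grip_width: 0.047
```

Emit:
send_rows(
  steps=[
    {"grip": 0.3,"xyz": [0,0,0],"turn": 0},
    {"grip": 0.6,"xyz": [0,0,0],"turn": 0},
  ],
)

```text
t: 24.2
eef_pos: [0.4316, 0.0231, 0.0483]
ee_rot: [0.426, 3.021, -0.058]
force: [-0.7, 10.1, 1.6]
grip_width: 0.0196
```

Emit:
send_rows(
  steps=[
    {"grip": 1,"xyz": [0,0,0],"turn": -6},
    {"grip": 1,"xyz": [0,0,0],"turn": -8},
    {"grip": 1,"xyz": [0,0,0],"turn": -8},
  ],
)

```text
t: 24.58
eef_pos: [0.4319, 0.0239, 0.0484]
ee_rot: [1.013, 2.887, -0.081]
force: [0.7, 2.6, -2.3]
grip_width: 0.0195
```

```bash
python3 - <<'E'
from h import *
s=st(); print(s['torque'])
E
```

```text
tilt [ 3.38 -4.4 ] t 24.57 pos [0.4319 0.0239 0.0484] holderyaw -38.7 F [ 0.7  2.6 -2.3] w 0.0195
[ 0.61155365 -0.28492916  0.07896479]
```

Emit:
send_rows(
  steps=[
    {"grip": 1,"xyz": [0,0,0],"turn": -9},
    {"grip": 1,"xyz": [0,0,0],"turn": -9},
    {"grip": 1,"xyz": [0,0,0],"turn": -9},
    {"grip": 1,"xyz": [0,0,0],"turn": -9},
    {"grip": 1,"xyz": [0,0,0],"turn": -9},
    {"grip": 1,"xyz": [0,0,0],"turn": -4},
  ],
)

```text
t: 25.32
eef_pos: [0.4334, 0.0249, 0.0484]
ee_rot: [2.17, 2.194, -0.124]
force: [0.2, 0.2, -0.7]
grip_width: 0.0194
```

```bash
python3 - <<'E'
from h import *
s=st(); print(s['torque']); snap('wrist','w20')
E
```

```text
tilt [-1.09 -5.41] t 25.32 pos [0.4334 0.0249 0.0484] holderyaw -89.4 F [ 0.2  0.2 -0.7] w 0.0194
[-0.04163853 -0.098636    0.05069943]
```

View pics/w20.png

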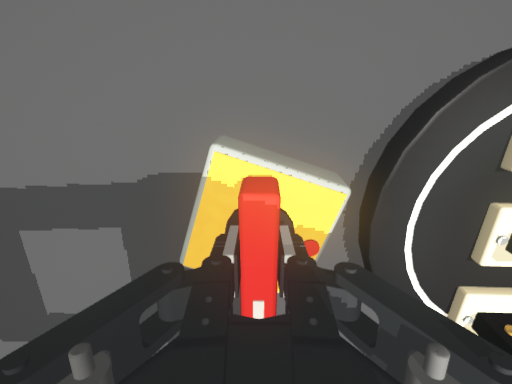

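Emit:
send_rows(
  steps=[
    {"grip": 1,"xyz": [0,0,0],"turn": -4},
    {"grip": 1,"xyz": [0,0,0],"turn": -3},
    {"grip": 1,"xyz": [0,0,0],"turn": 0},
  ],
)

```text
t: 25.75
eef_pos: [0.4336, 0.0244, 0.0487]
ee_rot: [2.302, 2.061, -0.131]
force: [-3.0, 0.4, -0.3]
grip_width: 0.0191
```

```bash
python3 - <<'E'
from h import *
s=st(); print(s['torque'],s['joints'])
g,_=snap('side','s21'); cv2.imwrite('pics/c21.png',cv2.resize(g[110:260,160:360,::-1],None,fx=4,fy=4,interpolation=cv2.INTER_CUBIC))
E
```

```text
tilt [-1.74 -5.31] t 25.75 pos [0.4336 0.0244 0.0487] holderyaw 83.6 F [-3.   0.4 -0.3] w 0.0191
[0.1602965  0.0649833  1.74420657] [-0.05084574  0.02757086  1.96414233 -0.10205438  1.17753785  0.100163  ]
```

View pics/c21.png

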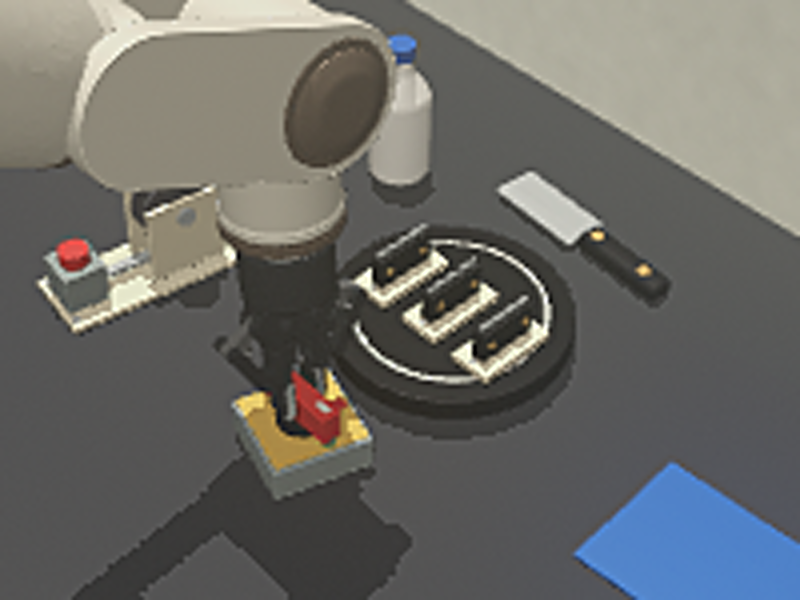

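Emit:
send_rows(
  steps=[
    {"grip": 1,"xyz": [0,0,0],"turn": 0},
    {"grip": 1,"xyz": [0,0,0],"turn": 0},
    {"grip": 1,"xyz": [0,0,0],"turn": 0},
    {"grip": 1,"xyz": [0,0,0],"turn": 0},
    {"grip": 1,"xyz": [0,0,0],"turn": 0},
    {"grip": 1,"xyz": [0,0,0],"turn": 0},
    {"grip": 1,"xyz": [0,0,0],"turn": 0},
    {"grip": 1,"xyz": [0,0,0],"turn": 0},
    {"grip": 1,"xyz": [0,0,0],"turn": 0},
    {"grip": 1,"xyz": [0,0,0],"turn": 0},
    {"grip": 1,"xyz": [0,0,0],"turn": 0},
    {"grip": 1,"xyz": [0,0,0],"turn": 0},
  ],
)

```text
t: 27.3
eef_pos: [0.4336, 0.0244, 0.0487]
ee_rot: [2.297, 2.066, -0.131]
force: [-1.2, -0.3, 0.1]
grip_width: 0.0193
```

Emit:
send_rows(
  steps=[
    {"grip": 1,"xyz": [0,0,0],"turn": 0},
    {"grip": 1,"xyz": [0,0,0],"turn": 0},
    {"grip": 1,"xyz": [0,0,0],"turn": 0},
    {"grip": 1,"xyz": [0,0,0],"turn": 0},
    {"grip": 1,"xyz": [0,0,0],"turn": 0},
    {"grip": 1,"xyz": [0,0,0],"turn": 0},
    {"grip": 1,"xyz": [0,0,0],"turn": 0},
    {"grip": 1,"xyz": [0,0,0],"turn": 0},
    {"grip": 1,"xyz": [0,0,0],"turn": 0},
    {"grip": 1,"xyz": [0,0,0],"turn": 0},
    {"grip": 1,"xyz": [0,0,0],"turn": 0},
    {"grip": 1,"xyz": [0,0,0],"turn": 0},
  ],
)

```text
t: 28.8
eef_pos: [0.4336, 0.0244, 0.0486]
ee_rot: [2.297, 2.066, -0.131]
force: [-1.9, -0.4, 0.5]
grip_width: 0.0193
```

```bash
python3 - <<'E'
from h import *
s=st(); print(s['torque'],s['joints'])
E
```

```text
tilt [-1.71 -5.33] t 28.8 pos [0.4336 0.0244 0.0486] holderyaw 83.9 F [-1.9 -0.4  0.5] w 0.0193
[-0.14863027 -0.04121205  1.61193987] [-0.05060311  0.02714589  1.96461445 -0.10244088  1.17688423  0.09589221]
```

Emit:
send_rows(
  steps=[
    {"grip": 1,"xyz": [0,0,0],"turn": 0},
    {"grip": 1,"xyz": [0,0,0],"turn": 0},
    {"grip": 1,"xyz": [0,0,0],"turn": 9},
    {"grip": 1,"xyz": [0,0,0],"turn": 9},
    {"grip": 1,"xyz": [0,0,0],"turn": 9},
    {"grip": 1,"xyz": [0,0,0],"turn": 9},
    {"grip": 1,"xyz": [0,0,0],"turn": 9},
    {"grip": 1,"xyz": [0,0,0],"turn": 9},
    {"grip": 1,"xyz": [0,0,0],"turn": 9},
    {"grip": 1,"xyz": [0,0,0],"turn": 9},
  ],
)

```text
t: 30.05
eef_pos: [0.4322, 0.0235, 0.0485]
ee_rot: [0.595, 2.994, -0.062]
force: [-2.5, -4.4, 0.1]
grip_width: 0.0192
```

```bash
python3 - <<'E'
from h import *
s=st(); print(s['torque'])
E
```

```text
tilt [ 4.49 -3.25] t 30.05 pos [0.4322 0.0235 0.0485] holderyaw -22.6 F [-2.5 -4.4  0.1] w 0.0192
[-0.46613807  0.07447886 -0.13285299]
```

Emit:
send_rows(
  steps=[
    {"grip": 1,"xyz": [0,0,0],"turn": 6},
    {"grip": 1,"xyz": [0,0,0],"turn": 6},
    {"grip": 1,"xyz": [0,0,0],"turn": 0},
  ],
)

```text
t: 30.42
eef_pos: [0.4329, 0.0231, 0.0489]
ee_rot: [0.279, 3.035, -0.043]
force: [-0.2, -0.2, -3.4]
grip_width: 0.0197
```

```bash
python3 - <<'E'
from h import *
s=st(); print(s['torque'])
E
```

```text
tilt [ 5.2  -2.12] t 30.43 pos [0.4329 0.0231 0.0489] holderyaw -10.6 F [-0.2 -0.2 -3.4] w 0.0197
[ 0.19404016 -0.01359043 -2.55282069]
```

Emit:
send_rows(
  steps=[
    {"grip": -0.1,"xyz": [0,0,0],"turn": 0},
    {"grip": -0.1,"xyz": [0,0,0],"turn": 0},
    {"grip": -0.1,"xyz": [0,0,0.05],"turn": 0},
    {"grip": -0.1,"xyz": [0,0,0.06],"turn": 0},
    {"grip": -0.1,"xyz": [0,0,0.04],"turn": -10},
    {"grip": -0.1,"xyz": [0.015,0,0],"turn": -10.6},
    {"grip": -0.1,"xyz": [0.015,0,0],"turn": -10.6},
    {"grip": -0.1,"xyz": [0.015,0,0],"turn": -10.6},
    {"grip": -0.1,"xyz": [0.015,-0.005,0],"turn": -10.6},
    {"grip": -0.1,"xyz": [0.015,-0.005,0],"turn": -10.6},
    {"grip": -0.1,"xyz": [0.015,-0.005,0],"turn": -10.6},
    {"grip": -0.1,"xyz": [0.015,-0.005,0],"turn": -10.6},
  ],
)

```text
t: 31.92
eef_pos: [0.5399, 0.0041, 0.2055]
ee_rot: [2.298, 2.058, -0.13]
force: [-0.5, -0.2, -0.1]
grip_width: 0.0469
```

Emit:
send_rows(
  steps=[
    {"grip": -0.1,"xyz": [0.012,-0.005,0],"turn": -10.6},
    {"grip": -0.1,"xyz": [0.012,-0.005,0],"turn": -10.6},
    {"grip": -0.1,"xyz": [0.012,-0.005,0],"turn": -10.6},
    {"grip": -0.1,"xyz": [0.012,-0.005,0],"turn": -10.6},
    {"grip": -0.1,"xyz": [0.012,-0.005,0],"turn": -10.6},
    {"grip": -0.1,"xyz": [0.012,-0.005,0],"turn": -10.6},
    {"grip": -0.1,"xyz": [0,0,0],"turn": -10.6},
    {"grip": -0.1,"xyz": [0,0,0],"turn": -10.6},
    {"grip": -0.1,"xyz": [0,0,0],"turn": 0},
  ],
)

```text
t: 33.05
eef_pos: [0.6158, -0.0261, 0.2037]
ee_rot: [-3.12, 0.061, 0.16]
force: [-0.0, 0.2, -0.8]
grip_width: 0.0472
```

```bash
python3 - <<'E'
from h import *
s=st(); print(s['joints']); snap('wrist','w22'); holders(load('w22'),zb=.035,vt=200)
snap('top','t22'); f=load('t22'); cv2.imwrite('pics/c22.png',cv2.resize(f['im'][155:265,160:290,::-1],None,fx=5,fy=5,interpolation=cv2.INTER_CUBIC))
E
```

```text
tilt [-5.84  1.11] t 33.05 pos [ 0.6158 -0.0261  0.2037] holderyaw -2.3 F [-0.   0.2 -0.8] w 0.0472
[-0.16831843  0.31618733  1.2938432   0.00198204  1.63553547  1.44182808]
```

View pics/w22.png

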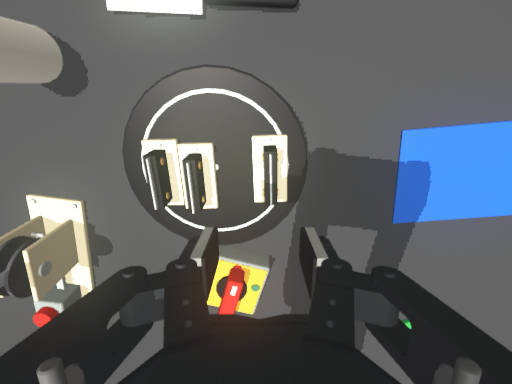

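View pics/c22.png

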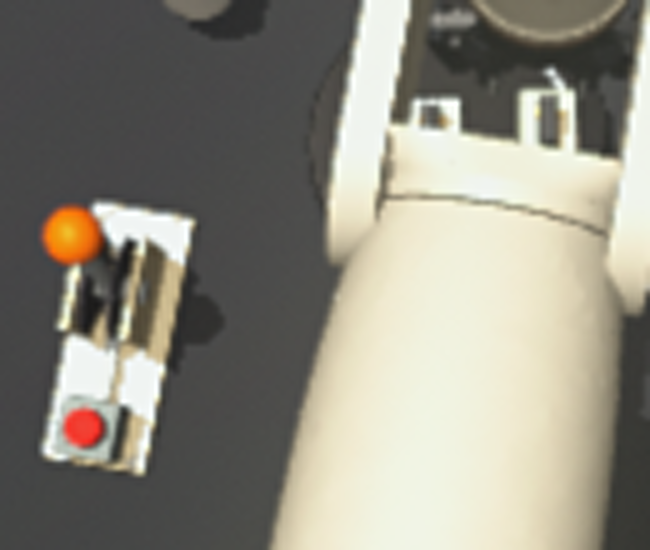

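```bash
python3 - <<'E'
from h import *
f=load('w22'); cv2.imwrite('pics/c22b.png',cv2.resize(f['im'][120:220,120:310,::-1],None,fx=4,fy=4,interpolation=cv2.INTER_CUBIC))
E
```

```text
(no output)
```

View pics/c22b.png

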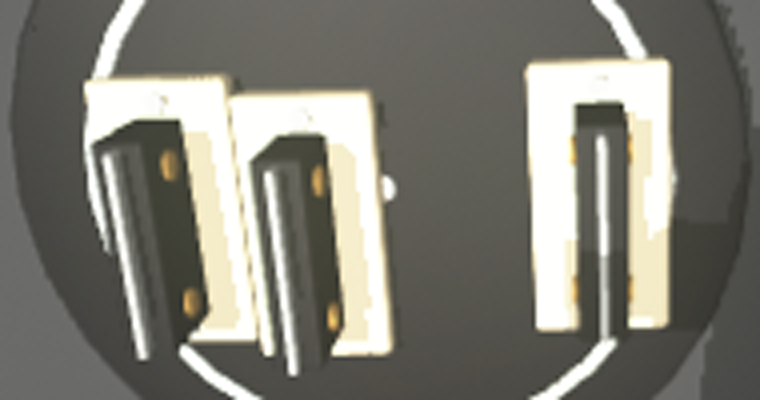

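```bash
python3 - <<'E'
from h import *
f=load('w22')
def q(pts,z): return [px(f,120+(u+.5)/4-.5,120+(v+.5)/4-.5,z) for u,v in pts]
for n,c in dict(C=((527,62),(670,60),(667,327),(537,330)),B=((232,95),(373,92),(393,352),(268,356)),A=((86,80),(228,77),(256,340),(120,340))).items():
    P=q(c,.045); print(n,np.mean(P,0).round(4),np.degrees(np.arctan2(*((P[0]+P[1])-(P[2]+P[3]))[1::-1])).round(1),np.linalg.norm(P[0]-P[1]).round(3),np.linalg.norm(P[1]-P[2]).round(3))
for n,c in dict(C=((600,135),(605,335)),B=((270,172),(294,372)),A=((105,152),(144,355))).items():
    P=q(c,.081); print(n,np.mean(P,0).round(4),np.degrees(np.arctan2(*(P[0]-P[1])[1::-1])).round(1))
print(q(((390,187),),.035))
E
```

```text
C [ 0.6092 -0.0351  0.045 ] -0.5 0.039 0.08
B [0.6031 0.048  0.045 ] -1.1 0.04 0.08
A [0.6089 0.0896 0.045 ] -3.4 0.04 0.08
C [ 0.6103 -0.0348  0.081 ] 0.2
B [0.6027 0.049  0.081 ] -1.2
A [0.6091 0.0894 0.081 ] -0.4
[array([0.61258194, 0.02719637, 0.035     ])]
```

Emit:
send_rows(
  steps=[
    {"grip": -0.1,"xyz": [-0.006,-0.009,-0.05],"turn": 2},
    {"grip": -0.1,"xyz": [0,0,-0.06],"turn": 0},
    {"grip": -0.1,"xyz": [0,0,0],"turn": 0},
  ],
)

```text
t: 33.52
eef_pos: [0.6097, -0.0345, 0.0927]
ee_rot: [-3.123, -0.021, 0.157]
force: [-0.6, -0.2, 1.2]
grip_width: 0.047
```

```bash
python3 - <<'E'
from h import *
st(); snap('wrist','w23')
E
```

```text
tilt [-5.74  0.77] t 33.52 pos [ 0.6097 -0.0345  0.0927] holderyaw 0.7 F [-0.6 -0.2  1.2] w 0.047
```

View pics/w23.png

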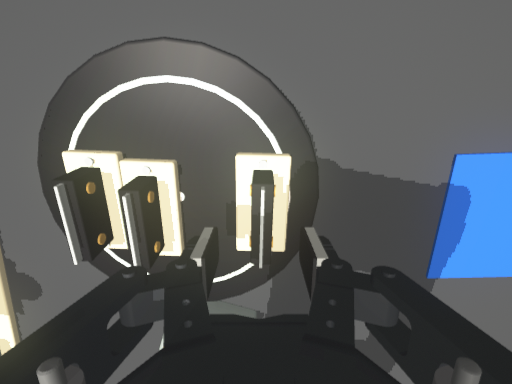

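Aligned. Next I descend and grip.

Emit:
send_rows(
  steps=[
    {"grip": -0.1,"xyz": [0,0,-0.036],"turn": 0},
    {"grip": -0.1,"xyz": [0,0,-0.004],"turn": 0},
    {"grip": -0.1,"xyz": [0,0,0],"turn": 0},
  ],
)

```text
t: 33.95
eef_pos: [0.6155, -0.0351, 0.0646]
ee_rot: [-3.128, -0.027, 0.134]
force: [-0.0, -0.1, -0.7]
grip_width: 0.0472
```

Emit:
send_rows(
  steps=[
    {"grip": 0.4,"xyz": [0,0,0],"turn": 0},
    {"grip": 1,"xyz": [0,0,0],"turn": 0},
    {"grip": 1,"xyz": [0,0,0],"turn": 0},
  ],
  squeeze=50,
)

```text
t: 34.33
eef_pos: [0.617, -0.0353, 0.0686]
ee_rot: [-3.129, -0.028, 0.126]
force: [-0.9, 0.0, -1.7]
grip_width: 0.0122
```

Emit:
send_rows(
  steps=[
    {"grip": 0,"xyz": [0,0,0],"turn": 0},
    {"grip": -0.1,"xyz": [0,0,0],"turn": 0},
  ],
)

```text
t: 34.58
eef_pos: [0.6171, -0.0353, 0.0688]
ee_rot: [-3.129, -0.028, 0.126]
force: [0.4, 0.7, -0.1]
grip_width: 0.0462
```

Emit:
send_rows(
  steps=[
    {"grip": -0.1,"xyz": [-0.006,0,-0.016],"turn": 0},
    {"grip": -0.1,"xyz": [0,0,0],"turn": 0},
  ],
)

```text
t: 34.83
eef_pos: [0.6102, -0.0353, 0.0512]
ee_rot: [-3.129, -0.028, 0.128]
force: [-0.2, 0.1, 0.1]
grip_width: 0.0469
```

Emit:
send_rows(
  steps=[
    {"grip": 0.4,"xyz": [0,0,0],"turn": 0},
    {"grip": 1,"xyz": [0,0,0],"turn": 0},
    {"grip": 1,"xyz": [0,0,0],"turn": 0},
  ],
)

```text
t: 35.2
eef_pos: [0.6103, -0.0353, 0.0513]
ee_rot: [-3.129, -0.028, 0.127]
force: [-0.1, -0.1, -1.8]
grip_width: 0.0131
```

Emit:
send_rows(
  steps=[
    {"grip": 1,"xyz": [0,0,0.05],"turn": 0},
    {"grip": 1,"xyz": [0,0,0.04],"turn": 0},
    {"grip": 1,"xyz": [-0.004,-0.05,0],"turn": 2},
    {"grip": 1,"xyz": [-0.004,-0.05,0],"turn": 0},
    {"grip": 1,"xyz": [-0.004,-0.05,0],"turn": 0},
    {"grip": 1,"xyz": [-0.004,-0.05,0],"turn": 0},
    {"grip": 1,"xyz": [-0.004,-0.05,0],"turn": 0},
    {"grip": 1,"xyz": [-0.004,-0.05,0],"turn": 0},
    {"grip": 1,"xyz": [-0.002,-0.03,0],"turn": 0},
    {"grip": 1,"xyz": [0,0,0],"turn": 0},
  ],
)

```text
t: 36.45
eef_pos: [0.5817, -0.375, 0.1435]
ee_rot: [-3.129, -0.088, 0.128]
force: [0.5, 0.1, -2.2]
grip_width: 0.0129
```

```bash
python3 - <<'E'
from h import *
st(); snap('wrist','w24')
E
```

```text
tilt [-4.7   0.38] t 36.45 pos [ 0.5817 -0.375   0.1435] holderyaw 3.2 F [ 0.5  0.1 -2.2] w 0.0129
```

View pics/w24.png

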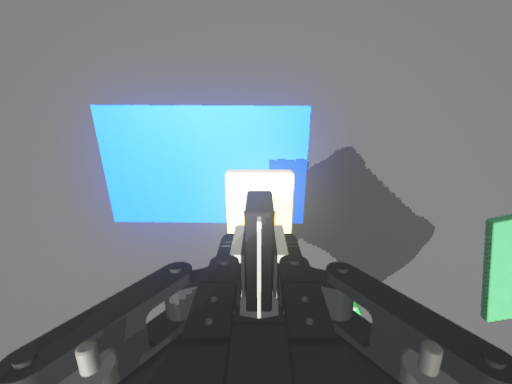

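Emit:
send_rows(
  steps=[
    {"grip": 1,"xyz": [0.002,-0.003,-0.055],"turn": 0},
    {"grip": 1,"xyz": [0,0,-0.045],"turn": 0},
    {"grip": 1,"xyz": [0,0,0],"turn": 0},
  ],
)

```text
t: 36.88
eef_pos: [0.5849, -0.374, 0.0426]
ee_rot: [-3.129, -0.092, 0.126]
force: [0.0, 0.4, -0.5]
grip_width: 0.013
```

```bash
python3 - <<'E'
from h import *
st(); snap('wrist','w25'); f=load('w25')
E
```

```text
tilt [-4.6   0.36] t 36.88 pos [ 0.5849 -0.374   0.0426] holderyaw 3.4 F [ 0.   0.4 -0.5] w 0.013
```

View pics/w25.png

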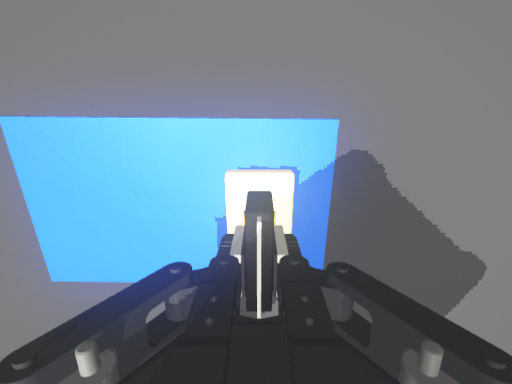

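Emit:
send_rows(
  steps=[
    {"grip": 1,"xyz": [0,-0.003,-0.02],"turn": 0},
    {"grip": 1,"xyz": [0,0,0],"turn": 0},
  ],
)

```text
t: 37.17
eef_pos: [0.5873, -0.3781, 0.0276]
ee_rot: [-3.134, -0.094, 0.117]
force: [-0.6, -0.6, -2.1]
grip_width: 0.0132
```

Emit:
send_rows(
  steps=[
    {"grip": 1,"xyz": [-0.001,0,-0.008],"turn": 0},
    {"grip": 1,"xyz": [0,0,0],"turn": 0},
  ],
)

```text
t: 37.42
eef_pos: [0.5869, -0.3786, 0.0207]
ee_rot: [-3.136, -0.094, 0.114]
force: [-0.3, 0.1, -2.6]
grip_width: 0.013
```

Emit:
send_rows(
  steps=[
    {"grip": 1,"xyz": [-0.001,0,-0.002],"turn": 0},
    {"grip": 0.3,"xyz": [0,0,0],"turn": 0},
    {"grip": 0.3,"xyz": [0,0,0],"turn": 0},
    {"grip": 0.3,"xyz": [0,0,0.05],"turn": 0},
    {"grip": 0.3,"xyz": [0,0,0.06],"turn": -2},
    {"grip": 0.3,"xyz": [0.005,0.06,0.04],"turn": -1},
    {"grip": 0.38,"xyz": [0.004,0.06,0],"turn": 0},
    {"grip": 0.38,"xyz": [0.003,0.06,0],"turn": 0},
    {"grip": 0.38,"xyz": [0.003,0.06,0],"turn": 0},
    {"grip": 0.38,"xyz": [0.003,0.06,0],"turn": 0},
    {"grip": 0.38,"xyz": [0.002,0.06,0],"turn": 0},
    {"grip": 0.38,"xyz": [0.002,0.06,0],"turn": 0},
  ],
)

```text
t: 38.92
eef_pos: [0.6054, 0.041, 0.17]
ee_rot: [-3.136, 0.002, 0.106]
force: [0.2, -0.2, 0.2]
grip_width: 0.0263
```

Emit:
send_rows(
  steps=[
    {"grip": 0.38,"xyz": [0,0.015,0],"turn": 0},
    {"grip": 0.38,"xyz": [0,0,0],"turn": 0},
  ],
)

```text
t: 39.17
eef_pos: [0.6051, 0.0599, 0.1705]
ee_rot: [-3.136, -0.005, 0.105]
force: [-0.8, 0.3, -0.2]
grip_width: 0.0264
```

```bash
python3 - <<'E'
from h import *
st(); snap('wrist','w26'); snap('side','s26')
E
```

```text
tilt [-3.84  0.19] t 39.17 pos [0.6051 0.0599 0.1705] holderyaw 0.2 F [-0.8  0.3 -0.2] w 0.0264
```

View pics/w26.png

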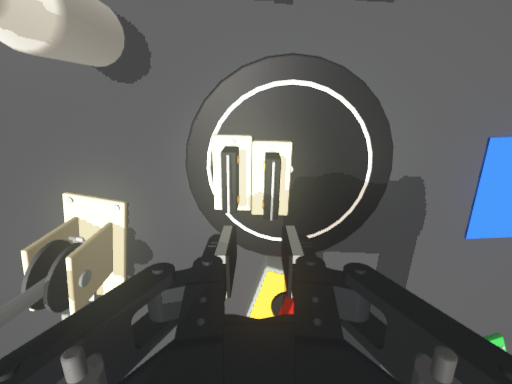

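View pics/s26.png

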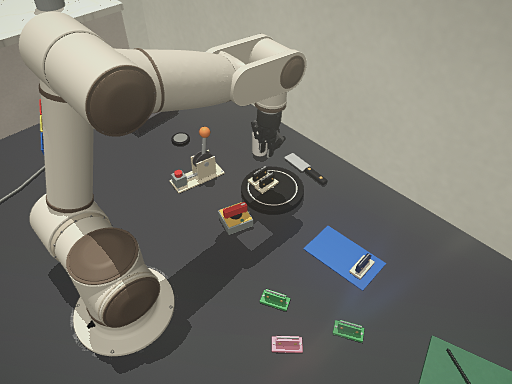

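```bash
python3 - <<'E'
from h import *
f=load('w26'); cv2.imwrite('pics/c26.png',cv2.resize(f['im'][125:225,195:310,::-1],None,fx=6,fy=6,interpolation=cv2.INTER_CUBIC))
E
```

```text
(no output)
```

View pics/c26.png

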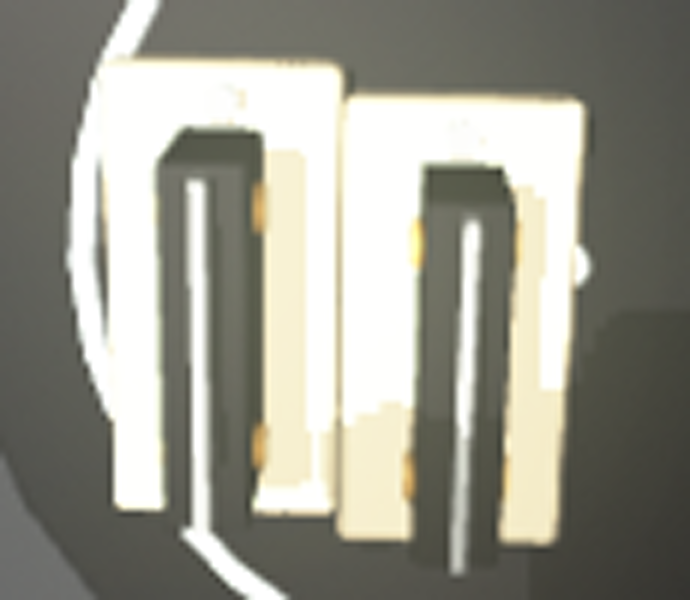

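```bash
python3 - <<'E'
from h import *
f=load('w26')
def q(pts,z): return [px(f,195+(u+.5)/6-.5,125+(v+.5)/6-.5,z) for u,v in pts]
for n,c in dict(B=((347,97),(582,100),(555,543),(340,540)),A=((105,63),(340,68),(335,513),(115,508))).items():
    P=q(c,.045); print(n,np.mean(P,0).round(4),np.degrees(np.arctan2(*((P[0]+P[1])-(P[2]+P[3]))[1::-1])).round(1),np.linalg.norm(P[0]-P[1]).round(3),np.linalg.norm(P[1]-P[2]).round(3))
for n,c in dict(B=((472,222),(457,572)),A=((195,180),(200,530))).items():
    P=q(c,.081); print(n,np.mean(P,0).round(4),np.degrees(np.arctan2(*(P[0]-P[1])[1::-1])).round(1))
E
```

```text
B [0.6032 0.0483 0.045 ] -1.1 0.039 0.08
A [0.6089 0.0883 0.045 ] -1.5 0.038 0.079
B [0.6028 0.0484 0.081 ] -1.2
A [0.6094 0.0887 0.081 ] -1.4
```

Emit:
send_rows(
  steps=[
    {"grip": 0.38,"xyz": [-0.002,-0.011,-0.035],"turn": -1.4},
    {"grip": 0.38,"xyz": [0,0,-0.035],"turn": 0},
    {"grip": 0.38,"xyz": [0,0,0],"turn": 0},
  ],
)

```text
t: 39.65
eef_pos: [0.6037, 0.0421, 0.0995]
ee_rot: [-3.136, 0.045, 0.103]
force: [-0.7, 0.4, 0.7]
grip_width: 0.0267
```

```bash
python3 - <<'E'
from h import *
st(); snap('wrist','w27')
E
```

```text
tilt [-3.76  0.26] t 39.65 pos [0.6037 0.0421 0.0995] holderyaw -1.7 F [-0.7  0.4  0.7] w 0.0267
```

View pics/w27.png

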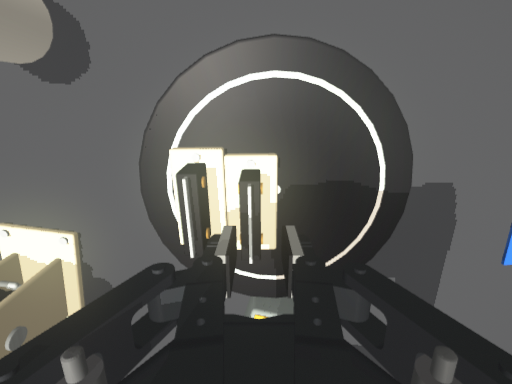

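Emit:
send_rows(
  steps=[
    {"grip": 0.38,"xyz": [0,0.006,-0.006],"turn": 0.5},
    {"grip": 0.38,"xyz": [0,0,0],"turn": 0},
  ],
)

```text
t: 39.95
eef_pos: [0.6057, 0.0476, 0.0977]
ee_rot: [-3.137, 0.032, 0.094]
force: [0.3, 0.2, -0.4]
grip_width: 0.0267
```

```bash
python3 - <<'E'
from h import *
st(); snap('wrist','w28')
E
```

```text
tilt [-3.43  0.21] t 39.95 pos [0.6057 0.0476 0.0977] holderyaw -1.2 F [ 0.3  0.2 -0.4] w 0.0267
```

View pics/w28.png

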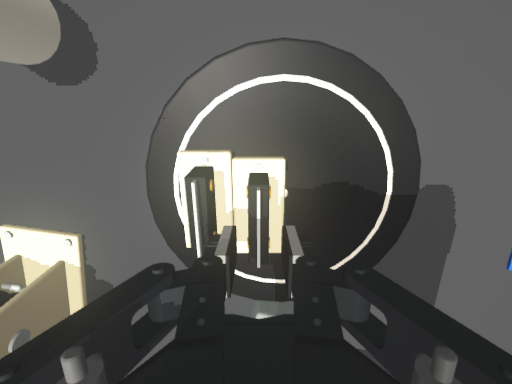

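Emit:
send_rows(
  steps=[
    {"grip": 0.38,"xyz": [-0.002,0.0005,-0.03],"turn": 0},
    {"grip": 0.38,"xyz": [0,0,0],"turn": 0},
  ],
)

```text
t: 40.25
eef_pos: [0.6047, 0.0482, 0.0694]
ee_rot: [-3.137, 0.032, 0.089]
force: [0.9, 0.4, 0.3]
grip_width: 0.0265
```

Emit:
send_rows(
  steps=[
    {"grip": 0.38,"xyz": [-0.002,0,-0.015],"turn": 0},
    {"grip": 0.38,"xyz": [0,0,0],"turn": 0},
  ],
)

```text
t: 40.5
eef_pos: [0.6035, 0.0482, 0.0555]
ee_rot: [-3.138, 0.031, 0.086]
force: [-0.1, -0.7, 0.4]
grip_width: 0.0267
```

Emit:
send_rows(
  steps=[
    {"grip": 0.38,"xyz": [0,0,-0.004],"turn": 0},
    {"grip": 1,"xyz": [0,0,0],"turn": 0},
    {"grip": 1,"xyz": [0,0,0],"turn": 0},
    {"grip": 1,"xyz": [0,0,0],"turn": 0},
  ],
)

```text
t: 41.0
eef_pos: [0.6042, 0.0481, 0.0526]
ee_rot: [-3.138, 0.031, 0.083]
force: [0.0, -0.4, -2.0]
grip_width: 0.0131
```

Emit:
send_rows(
  steps=[
    {"grip": 1,"xyz": [0,0,0.05],"turn": 0},
    {"grip": 1,"xyz": [0,0,0.04],"turn": 0},
    {"grip": 1,"xyz": [-0.004,-0.05,0],"turn": 2},
    {"grip": 1,"xyz": [-0.004,-0.05,0],"turn": 2},
    {"grip": 1,"xyz": [-0.004,-0.05,0],"turn": 0},
    {"grip": 1,"xyz": [-0.004,-0.05,0],"turn": 0},
    {"grip": 1,"xyz": [-0.004,-0.05,0],"turn": 0},
    {"grip": 1,"xyz": [-0.003,-0.05,0],"turn": 0},
    {"grip": 1,"xyz": [-0.002,-0.05,0],"turn": 0},
    {"grip": 1,"xyz": [0,0,0],"turn": 0},
  ],
)

```text
t: 42.25
eef_pos: [0.5763, -0.3123, 0.1459]
ee_rot: [3.139, 0.086, -0.082]
force: [0.4, 0.7, -2.2]
grip_width: 0.0129
```

```bash
python3 - <<'E'
from h import *
st(); snap('wrist','w29')
E
```

```text
tilt [-2.99 -0.1 ] t 42.25 pos [ 0.5763 -0.3123  0.1459] holderyaw 3.1 F [ 0.4  0.7 -2.2] w 0.0129
```

View pics/w29.png

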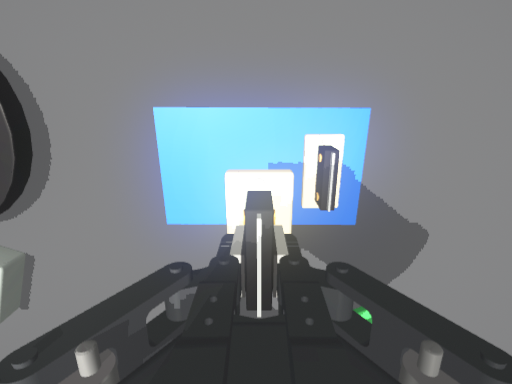

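Emit:
send_rows(
  steps=[
    {"grip": 1,"xyz": [0.002,-0.003,-0.055],"turn": 0},
    {"grip": 1,"xyz": [0,0,-0.045],"turn": 0},
    {"grip": 1,"xyz": [0,0,0],"turn": 0},
  ],
)

```text
t: 42.68
eef_pos: [0.5793, -0.3111, 0.045]
ee_rot: [3.139, 0.09, -0.079]
force: [-0.2, -0.1, -1.5]
grip_width: 0.0131
```

Emit:
send_rows(
  steps=[
    {"grip": 1,"xyz": [0,0,-0.016],"turn": 0},
    {"grip": 1,"xyz": [0,0,0],"turn": 0},
  ],
)

```text
t: 42.92
eef_pos: [0.5808, -0.3106, 0.0313]
ee_rot: [3.137, 0.092, -0.075]
force: [0.4, 0.3, -2.2]
grip_width: 0.0133
```

Emit:
send_rows(
  steps=[
    {"grip": 1,"xyz": [0,-0.004,-0.008],"turn": 0},
    {"grip": 1,"xyz": [0,0,0],"turn": 0},
  ],
)

```text
t: 43.18
eef_pos: [0.5817, -0.3154, 0.0249]
ee_rot: [3.136, 0.092, -0.071]
force: [0.0, 0.6, -1.3]
grip_width: 0.0128
```

Emit:
send_rows(
  steps=[
    {"grip": 1,"xyz": [0,0,-0.004],"turn": 0},
    {"grip": 1,"xyz": [0,0,0],"turn": 0},
  ],
)

```text
t: 43.42
eef_pos: [0.5819, -0.3157, 0.0214]
ee_rot: [3.135, 0.092, -0.07]
force: [0.0, 0.7, -2.0]
grip_width: 0.0128
```

Release, return for A.

Emit:
send_rows(
  steps=[
    {"grip": 0.3,"xyz": [0,0,-0.001],"turn": 0},
    {"grip": 0.3,"xyz": [0,0,0],"turn": 0},
    {"grip": 0.3,"xyz": [0,0,0.05],"turn": 0},
    {"grip": 0.3,"xyz": [0,0,0.06],"turn": -2},
    {"grip": 0.3,"xyz": [0.005,0.06,0.04],"turn": -2},
    {"grip": 0.1,"xyz": [0.004,0.06,0],"turn": 0},
    {"grip": 0.1,"xyz": [0.004,0.06,0],"turn": 0},
    {"grip": 0.1,"xyz": [0.004,0.06,0],"turn": 0},
    {"grip": 0.1,"xyz": [0.004,0.06,0],"turn": 0},
    {"grip": 0.1,"xyz": [0.004,0.06,0],"turn": 0},
    {"grip": 0.1,"xyz": [0,0.03,0],"turn": 0},
    {"grip": 0.1,"xyz": [0,0,0],"turn": 0},
  ],
)

```text
t: 44.92
eef_pos: [0.6048, 0.0775, 0.1717]
ee_rot: [3.139, -0.024, -0.061]
force: [-0.6, -0.8, 0.3]
grip_width: 0.0387
```

```bash
python3 - <<'E'
from h import *
st(); snap('wrist','w30'); snap('side','s30')
f=load('w30'); cv2.imwrite('pics/c30.png',cv2.resize(f['im'][100:250,150:350,::-1],None,fx=4,fy=4,interpolation=cv2.INTER_CUBIC))
E
```

```text
tilt [-2.24 -0.11] t 44.92 pos [0.6048 0.0775 0.1717] holderyaw -0.9 F [-0.6 -0.8  0.3] w 0.0387
```

View pics/c30.png

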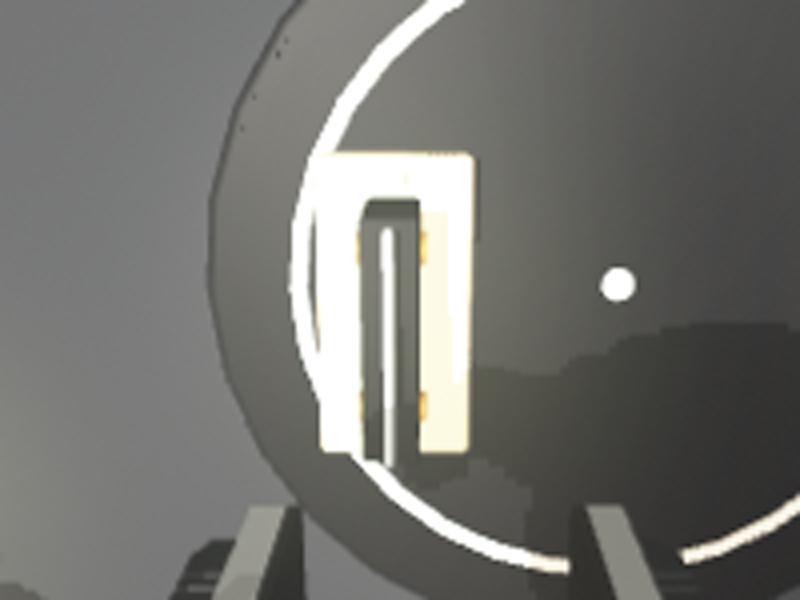

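View pics/s30.png

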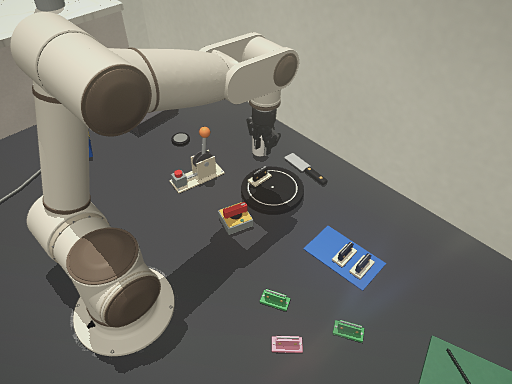

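Emit:
send_rows(
  steps=[
    {"grip": 0,"xyz": [0.003,0.013,-0.035],"turn": 0},
    {"grip": 0,"xyz": [0,0,-0.035],"turn": 0},
    {"grip": 0,"xyz": [0,0,0],"turn": 0},
  ],
)

```text
t: 45.4
eef_pos: [0.6086, 0.0848, 0.1009]
ee_rot: [3.138, -0.034, -0.059]
force: [-0.4, 0.7, 0.3]
grip_width: 0.0426
```

```bash
python3 - <<'E'
from h import *
st(); snap('wrist','w31')
E
```

```text
tilt [-2.15 -0.16] t 45.4 pos [0.6086 0.0848 0.1009] holderyaw -1.2 F [-0.4  0.7  0.3] w 0.0426
```

View pics/w31.png

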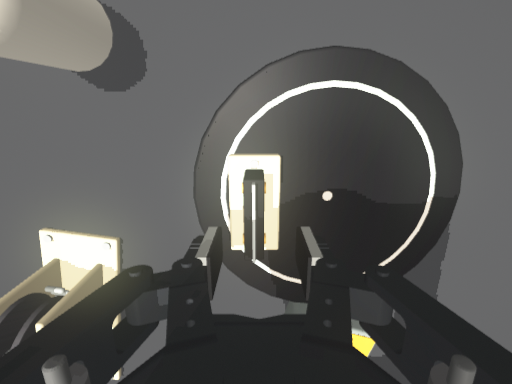

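Emit:
send_rows(
  steps=[
    {"grip": 0,"xyz": [-0.001,0.004,-0.033],"turn": 0},
    {"grip": 0,"xyz": [0,0,0],"turn": 0},
  ],
)

```text
t: 45.7
eef_pos: [0.6103, 0.0873, 0.0732]
ee_rot: [3.138, -0.036, -0.048]
force: [0.5, -0.5, 0.5]
grip_width: 0.043
```

Emit:
send_rows(
  steps=[
    {"grip": 0,"xyz": [-0.001,0,-0.016],"turn": 0},
    {"grip": 0,"xyz": [0,0,0],"turn": 0},
  ],
)

```text
t: 45.95
eef_pos: [0.6109, 0.0866, 0.06]
ee_rot: [3.138, -0.038, -0.041]
force: [0.5, -0.0, -0.6]
grip_width: 0.0429
```

Emit:
send_rows(
  steps=[
    {"grip": 0,"xyz": [-0.002,0.001,-0.009],"turn": 0},
    {"grip": 0,"xyz": [0,0,0],"turn": 0},
  ],
)

```text
t: 46.2
eef_pos: [0.6093, 0.0875, 0.0517]
ee_rot: [3.138, -0.038, -0.039]
force: [0.2, -0.1, -0.6]
grip_width: 0.0425
```

Emit:
send_rows(
  steps=[
    {"grip": 0.5,"xyz": [0,0,0],"turn": 0},
    {"grip": 1,"xyz": [0,0,0],"turn": 0},
    {"grip": 1,"xyz": [0,0,0],"turn": 0},
    {"grip": 1,"xyz": [0,0,0],"turn": 0},
  ],
)

```text
t: 46.7
eef_pos: [0.6096, 0.0876, 0.0524]
ee_rot: [3.138, -0.037, -0.038]
force: [0.2, 0.7, -1.4]
grip_width: 0.013
```

Emit:
send_rows(
  steps=[
    {"grip": 1,"xyz": [0,0,0.05],"turn": 0},
    {"grip": 1,"xyz": [0,0,0.04],"turn": 0},
    {"grip": 1,"xyz": [-0.004,-0.05,0],"turn": 2},
    {"grip": 1,"xyz": [-0.004,-0.05,0],"turn": 2},
    {"grip": 1,"xyz": [-0.004,-0.05,0],"turn": 0},
    {"grip": 1,"xyz": [-0.004,-0.05,0],"turn": 0},
    {"grip": 1,"xyz": [-0.004,-0.05,0],"turn": 0},
    {"grip": 1,"xyz": [-0.003,-0.05,0],"turn": 0},
    {"grip": 1,"xyz": [-0.002,-0.025,0],"turn": 0},
    {"grip": 1,"xyz": [0,0,0],"turn": 0},
  ],
)

```text
t: 47.95
eef_pos: [0.5814, -0.247, 0.1442]
ee_rot: [3.136, 0.079, -0.04]
force: [-0.0, 0.6, -2.0]
grip_width: 0.0132
```

```bash
python3 - <<'E'
from h import *
st(); snap('wrist','w32')
E
```

```text
tilt [-1.44 -0.28] t 47.95 pos [ 0.5814 -0.247   0.1442] holderyaw 2.9 F [-0.   0.6 -2. ] w 0.0132
```

View pics/w32.png

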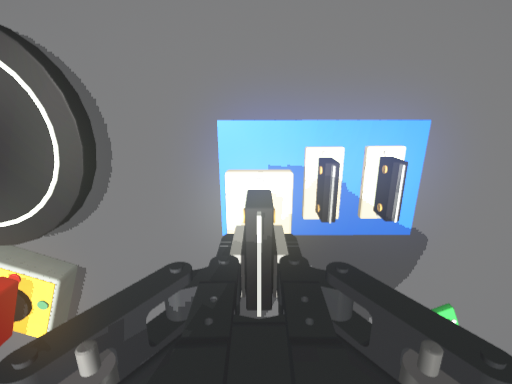

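Emit:
send_rows(
  steps=[
    {"grip": 1,"xyz": [-0.002,-0.005,-0.055],"turn": 0},
    {"grip": 1,"xyz": [0,0,-0.045],"turn": 0},
    {"grip": 1,"xyz": [0,0,0],"turn": 0},
  ],
)

```text
t: 48.38
eef_pos: [0.5802, -0.2484, 0.0431]
ee_rot: [3.136, 0.083, -0.037]
force: [-0.3, -0.2, -1.5]
grip_width: 0.0127
```

Emit:
send_rows(
  steps=[
    {"grip": 1,"xyz": [0,0,-0.015],"turn": 0},
    {"grip": 1,"xyz": [0,0,0],"turn": 0},
  ],
)

```text
t: 48.62
eef_pos: [0.5816, -0.2479, 0.0303]
ee_rot: [3.134, 0.085, -0.032]
force: [-0.3, 0.0, -1.8]
grip_width: 0.0131
```

Emit:
send_rows(
  steps=[
    {"grip": 1,"xyz": [-0.002,-0.001,-0.008],"turn": 0},
    {"grip": 1,"xyz": [0,0,0],"turn": 0},
  ],
)

```text
t: 48.88
eef_pos: [0.5804, -0.2493, 0.0238]
ee_rot: [3.133, 0.085, -0.029]
force: [0.2, -0.0, -1.5]
grip_width: 0.013
```

Emit:
send_rows(
  steps=[
    {"grip": 1,"xyz": [0,0,-0.003],"turn": 0},
    {"grip": 1,"xyz": [0,0,0],"turn": 0},
  ],
)

```text
t: 49.12
eef_pos: [0.5807, -0.2496, 0.0213]
ee_rot: [3.133, 0.085, -0.027]
force: [0.6, 0.6, -2.3]
grip_width: 0.0127
```

Emit:
send_rows(
  steps=[
    {"grip": 0.3,"xyz": [0,0,-0.001],"turn": 0},
    {"grip": 0.3,"xyz": [0,0,0],"turn": 0},
    {"grip": 0.3,"xyz": [0,0,0.05],"turn": 0},
    {"grip": 0.3,"xyz": [0,0,0.06],"turn": 0},
    {"grip": 0.3,"xyz": [-0.02,0.05,0.04],"turn": 10},
    {"grip": 0.8,"xyz": [-0.025,0.054,0],"turn": 10},
    {"grip": 1,"xyz": [-0.025,0.054,0],"turn": 10},
    {"grip": 1,"xyz": [-0.025,0.054,0],"turn": 10},
    {"grip": 1,"xyz": [-0.025,0.054,0],"turn": 10},
    {"grip": 1,"xyz": [-0.025,0.054,0],"turn": 10},
    {"grip": 1,"xyz": [-0.02,0.054,0],"turn": 10},
    {"grip": 1,"xyz": [0,0,0],"turn": 0},
  ],
)

```text
t: 50.62
eef_pos: [0.4104, 0.1303, 0.1737]
ee_rot: [2.47, 1.908, -0.004]
force: [-0.4, -0.1, 0.9]
grip_width: 0.0
```

```bash
python3 - <<'E'
from h import *
print(st()['joints']); snap('top','t33'); snap('side','s33'); holders(load('t33'),zb=.003)
E
```

```text
tilt [ 0.57 -1.  ] t 50.62 pos [0.4104 0.1303 0.1737] holderyaw 75.4 F [-0.4 -0.1  0.9] w 0.0
[ 0.14231348 -0.13189923  1.83940629 -0.01885577  1.42667964  0.40025413]
holder [362. 192.] xy 0.5838 -0.3781 yaw 3.9 size 81 42
holder [327. 193.] xy 0.5789 -0.2495 yaw 3.2 size 80 42
holder [345. 193.] xy 0.579 -0.3154 yaw 3.2 size 80 42
holder [369. 286.] xy 0.2454 -0.3862 yaw -46.7 size 81 43
```

View pics/t33.png

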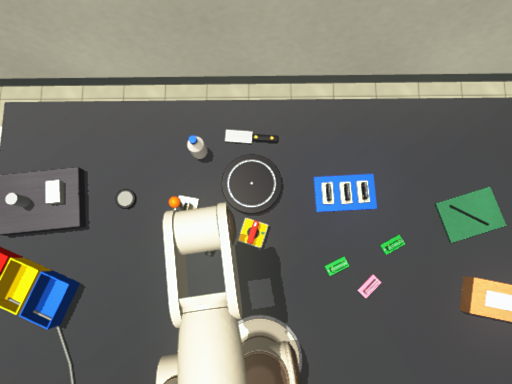

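View pics/s33.png

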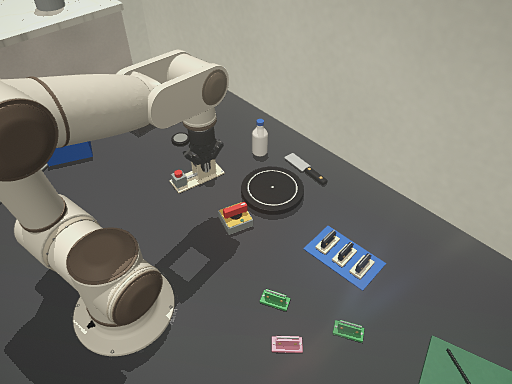

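Emit:
send_rows(
  steps=[
    {"grip": 1,"xyz": [-0.004,0.05,-0.01],"turn": 8},
    {"grip": 1,"xyz": [-0.003,0.05,-0.01],"turn": 0},
    {"grip": 1,"xyz": [0,0.045,-0.01],"turn": 0},
    {"grip": 1,"xyz": [0,0,0],"turn": 0},
  ],
)

```text
t: 51.22
eef_pos: [0.4083, 0.2719, 0.1428]
ee_rot: [2.347, 2.054, -0.002]
force: [0.3, -1.3, -0.1]
grip_width: -0.0004
```

```bash
python3 - <<'E'
from h import *
st(); snap('wrist','w34'); snap('side','s34')
f=load('w34'); hsv=cv2.cvtColor(f['im'],cv2.COLOR_RGB2HSV); H,S,V=[hsv[...,i] for i in range(3)]
m=(((H<6)|(H>174))&(S>150)&(V>90)).astype(np.uint8)
n,l,s,c=cv2.connectedComponentsWithStats(m)
for i in range(1,n):
    if s[i,4]>100: print(c[i],s[i],px(f,*c[i],.064))
E
```

```text
tilt [ 0.79 -1.03] t 51.23 pos [0.4083 0.2719 0.1428] holderyaw 82.4 F [ 0.3 -1.3 -0.1] w -0.0004
[248.83010753 179.71827957] [236 161  31  32 465] [0.40395191 0.28851686 0.064     ]
```

View pics/w34.png

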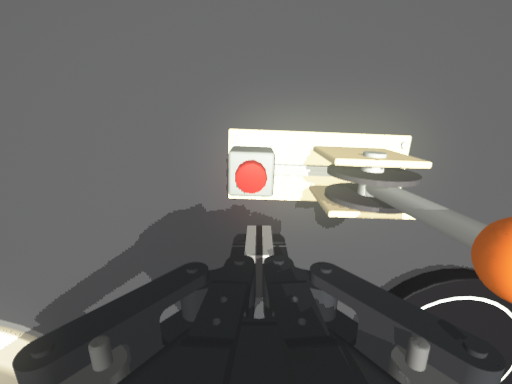

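View pics/s34.png

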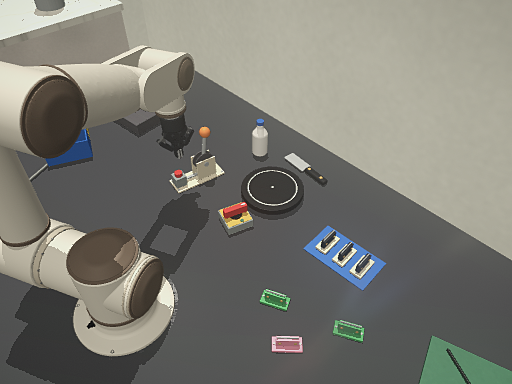

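Emit:
send_rows(
  steps=[
    {"grip": 1,"xyz": [-0.005,0.015,-0.03],"turn": 0},
    {"grip": 1,"xyz": [0,0,-0.03],"turn": 0},
    {"grip": 1,"xyz": [0,0,0],"turn": 0},
  ],
)

```text
t: 51.7
eef_pos: [0.4063, 0.2814, 0.0838]
ee_rot: [2.355, 2.042, 0.002]
force: [-0.5, -0.4, -0.0]
grip_width: 0.0001
```

```bash
python3 - <<'E'
from h import *
st(); snap('wrist','w35')
E
```

```text
tilt [ 0.99 -1.02] t 51.7 pos [0.4063 0.2814 0.0838] holderyaw 81.9 F [-0.5 -0.4 -0. ] w 0.0001
```

View pics/w35.png

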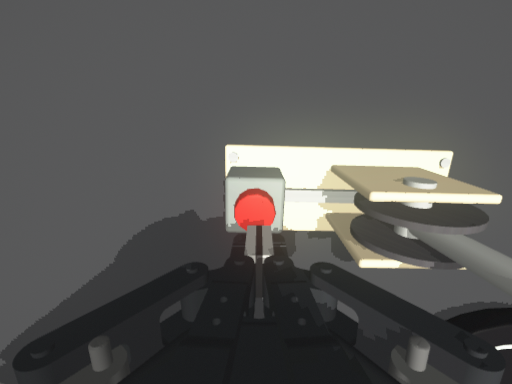

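Emit:
send_rows(
  steps=[
    {"grip": 1,"xyz": [-0.003,0.007,-0.012],"turn": 0},
    {"grip": 1,"xyz": [0,0,0],"turn": 0},
  ],
)

```text
t: 52.0
eef_pos: [0.4052, 0.2887, 0.0747]
ee_rot: [2.356, 2.039, 0.01]
force: [-0.7, 0.9, 0.3]
grip_width: -0.0004
```

Emit:
send_rows(
  steps=[
    {"grip": 1,"xyz": [-0.002,-0.001,-0.017],"turn": 0},
    {"grip": 1,"xyz": [0,0,0],"turn": 0},
  ],
)

```text
t: 52.25
eef_pos: [0.4035, 0.2879, 0.0576]
ee_rot: [2.355, 2.039, 0.012]
force: [-2.7, -1.6, 3.1]
grip_width: 0.0001
```

Emit:
send_rows(
  steps=[
    {"grip": 1,"xyz": [0,0,0],"turn": 0},
    {"grip": 1,"xyz": [0,0,0],"turn": 0},
    {"grip": 1,"xyz": [0,0,0],"turn": 0},
    {"grip": 1,"xyz": [0,0,0],"turn": 0},
    {"grip": 1,"xyz": [0,0,0],"turn": 0},
    {"grip": 1,"xyz": [0,0,0],"turn": 0},
    {"grip": 1,"xyz": [0,0,0],"turn": 0},
    {"grip": 1,"xyz": [0,0,0],"turn": 0},
    {"grip": 1,"xyz": [0,0,0],"turn": 0},
    {"grip": 1,"xyz": [0,0,0],"turn": 0},
    {"grip": 1,"xyz": [0,0,0],"turn": 0},
    {"grip": 1,"xyz": [0,0,0],"turn": 0},
  ],
)

```text
t: 53.75
eef_pos: [0.4037, 0.288, 0.0584]
ee_rot: [2.355, 2.039, 0.013]
force: [-1.5, -0.6, 3.6]
grip_width: 0.0001
```

```bash
python3 - <<'E'
from h import *
st(); g,_=snap('side','s36'); cv2.imwrite('pics/c36.png',cv2.resize(g[80:230,130:330,::-1],None,fx=4,fy=4,interpolation=cv2.INTER_CUBIC))
E
```

```text
tilt [ 1.35 -0.84] t 53.75 pos [0.4037 0.288  0.0584] holderyaw 81.8 F [-1.5 -0.6  3.6] w 0.0001
```

View pics/c36.png

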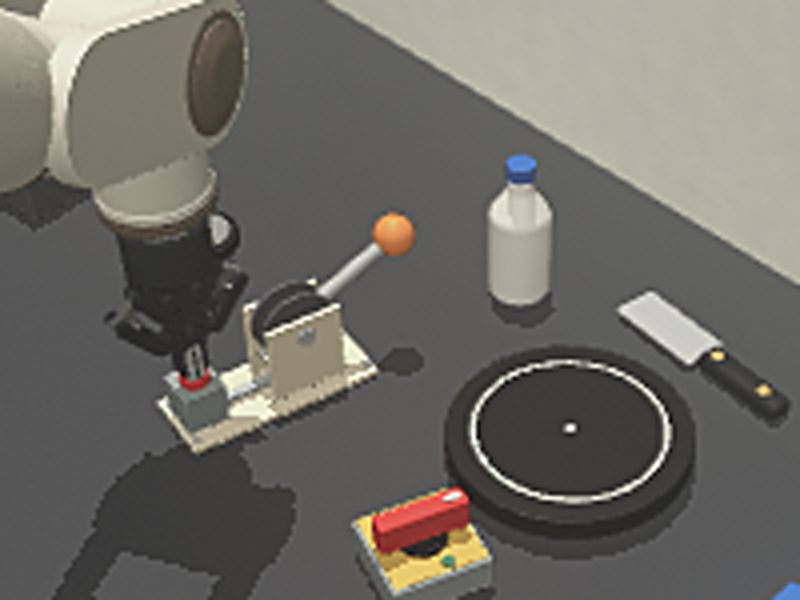

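Emit:
send_rows(
  steps=[
    {"grip": 1,"xyz": [0,0,0],"turn": 0},
    {"grip": 1,"xyz": [0,0,0],"turn": 0},
    {"grip": 1,"xyz": [0,0,0],"turn": 0},
    {"grip": 1,"xyz": [0,0,0],"turn": 0},
    {"grip": 1,"xyz": [0,0,0],"turn": 0},
    {"grip": 1,"xyz": [0,0,0.05],"turn": 0},
    {"grip": 1,"xyz": [0,0,0.06],"turn": 0},
    {"grip": 1,"xyz": [-0.02,0.04,0.04],"turn": 0},
    {"grip": 1,"xyz": [-0.03,0.05,0],"turn": 0},
    {"grip": 1,"xyz": [-0.03,0.05,0],"turn": 0},
    {"grip": 1,"xyz": [0,0,0],"turn": 0},
    {"grip": 1,"xyz": [0,0,0],"turn": 0},
  ],
)

```text
t: 55.3
eef_pos: [0.3203, 0.4312, 0.2125]
ee_rot: [2.358, 2.038, 0.013]
force: [0.2, -0.7, -0.5]
grip_width: 0.0001
```

```bash
python3 - <<'E'
from h import *
st(); snap('top','t37'); snap('side','s37'); f=load('t37'); holders(f,zb=.003)
cv2.imwrite('pics/c37.png',cv2.resize(f['im'][120:270,160:400,::-1],None,fx=3.3,fy=3.3,interpolation=cv2.INTER_CUBIC))
E
```

```text
tilt [ 1.3  -0.79] t 55.3 pos [0.3203 0.4312 0.2125] holderyaw 81.7 F [ 0.2 -0.7 -0.5] w 0.0001
holder [362. 192.] xy 0.5829 -0.3782 yaw 3.9 size 79 42
holder [327. 193.] xy 0.5789 -0.2495 yaw 3.2 size 80 42
holder [345. 193.] xy 0.579 -0.3154 yaw 3.2 size 80 42
holder [369. 286.] xy 0.2454 -0.3862 yaw -46.7 size 81 43
holder [259. 371.] xy -0.0384 -0.0023 yaw 50.3 size 76 45
```

View pics/c37.png

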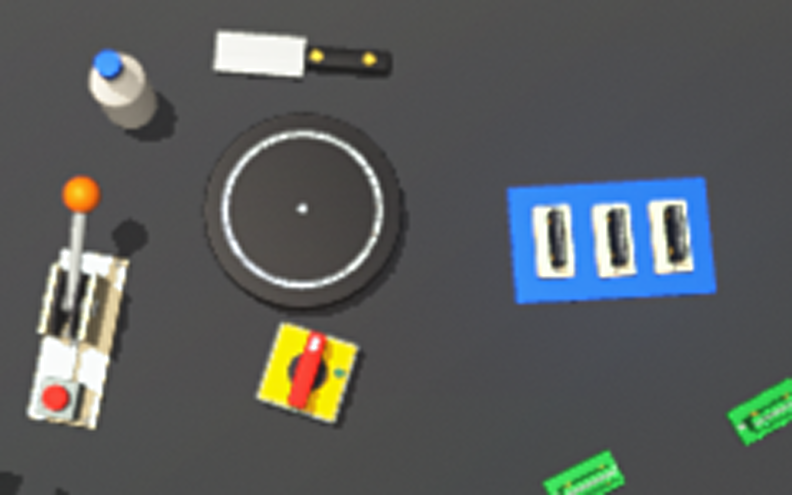

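View pics/s37.png

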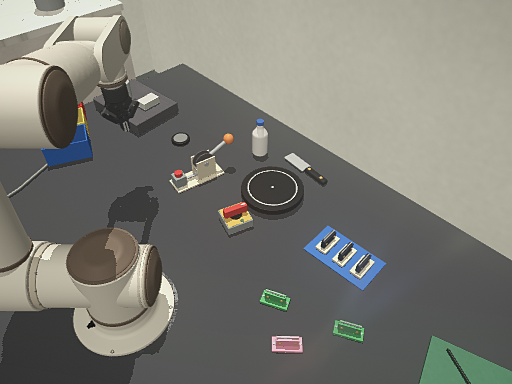

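The pictures show three holders upright on the mat, the lever down at its starting position, the handle at off and the bystanders where they were.

```bash
python3 -c "
from cell import arm
print(arm.close_job())"
```

```text
the job is handed in; nothing more can be done
None
```

The whole job was carried out in the order asked and handed in at about 55 s of the 210 s. No verdict was reported.

- **Brake on:** I pulled the lever up and let go. The ball then stood about 18 mm beyond the hinge, against 16 mm expected for the last notch, and stayed up until the release at the end.
- **Stage:** All three holders were present and were set upright inside the ring.
- **Lamp:** I turned the handle on to its end stop, held it there for over 3 s and turned it back to the off stop.
- **Mat and release:** I moved all three holders to the blue mat, then held the red button down for about 2.5 s. The lever dropped back to its starting position.

**Last checks:** The top and side views show all three holders upright on the mat, the stage clear, the lever down and the handle at off. The scraper, bottle, lens cap and look-alikes are where they were at the start, and the gripper is clear of everything.

**What went wrong along the way:**
- The ball slid part of the way out of the fingers while I pulled the lever, though it still latched.
- My first grip on the isolator handle pulled on it with about 31 N, so I opened and gripped it again.
- My first grip on one holder on the stage was too high and I redid it.
- The middle holder had been shifted about 2 cm on the stage by the time I came back from the lamp. It was upright and inside the ring, and I picked it up from there.
- The tool drifted up to about 6 degrees off vertical during the run.

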